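# Put away the seamer's changeover parts and refit its hand crank

### The job

The can seamer has just been changed over: put its loose parts away on the bench, upright and flat on the floor of their wooden trays - the two grooved rollers in the two-bay tray, one in each bay, the flanged chuck in the square tray, and the setting gauge lengthwise in the long single tray. Only when all four are away, fit the hand crank on the upright shaft of the green turning box, its slot turned to match the shaft's two flats (either way round) and pushed fully down, and let go of everything.

Things in the scene. Friction and masses are not known exactly. Their poses are not given: they have to be found in the camera images.
- roller1_c (a point): A seaming roller: steel cylinder 38 mm in diameter and 48 mm tall with a narrow groove round it (14 to 20 mm above its foot), standing upright. This point is its centre, 24 mm above its foot; z is up its axis.
- roller2_c (a point): The other seaming roller, exactly like the first (the two are interchangeable): 38 mm in diameter, 48 mm tall; point at its centre, 24 mm above its foot; z is up.
- chuck_c (a point): The seaming chuck: a steel flange 76 mm in diameter and 18 mm thick, with a boss 36 mm in diameter on top of it, 48 mm tall in all; grip it by the boss. This point is on its axis, 24 mm above its underside; z is up.
- gauge_c (a point): The setting gauge: a steel bar 90 mm long (its x), 22 mm wide (its y) and 26 mm tall, with a raised middle block 40 mm long, as wide as the bar, up to 48 mm above the underside. This point is at its middle, 22 mm above its underside; z is up. The same either way round.
- crank_c (a point): Hand crank, lying flat: steel hub 50 (x) x 40 (y) x 36 mm tall with an upright through slot 25 (x) x 16 mm (y); from its -x side an arm 22 wide, 12 thick, level with the underside, runs to 86 mm from the slot's centre; on it, 70 mm from the centre, a black upright handle, 18 across, top 52 above the underside. Grip the hub across y. Point: slot's centre, 18 mm above the underside; z up.
- roller_tray: Wooden two-bay tray, fixed, for the rollers: inside 62 mm (x) by 130 mm (y), parted by a 6 mm bar into two bays 62 mm square, centred 34 mm to +y and -y of the origin. Rims (5 mm thick) and bar end 8 mm above the bench, the floor is 3 mm above it. Origin at its centre, on the bench.
- chuck_tray: Wooden square tray, fixed, for the chuck: inside 100 by 100 mm, rim 8 mm above the bench and 5 mm thick, floor 3 mm above the bench. Origin at its centre, on the bench.
- gauge_tray: Wooden long single tray, fixed, for the gauge: inside 46 mm (x) by 114 mm (y, its long axis), rim 8 mm above the bench and 5 mm thick, floor 3 mm above the bench. Origin at its centre, on the bench.
- turning_box: Green gearbox block, fixed, 100 (x) x 80 mm (y), with a round steel seat 76 across, 40 mm above the bench, where the crank's hub rests when home. From its centre rises the fixed shaft with two flats: 20 long in x, 11 wide in y, up to 64 mm above the bench, then a lead-in tip 15 x 6 up to 70 mm. Origin at the block's centre, on the bench, on the shaft's axis.
Mind the look-alikes: they are no part of the job. What is shaped like the part that bears roller2_c but orange or purple is not meant.

How it is judged:
By the outcome, as a careful person would: the job done as asked, in the order asked, and still so for the second after the job is handed in, with the robot touching nothing.
It also fails if it takes over 128 s, if anything falls off the work surface, if the arm or the gripper's body presses on something with over 40 N, if the wrist force passes 120 N, or if a joint passes its speed limit or range.

### The arm

A 6-joint arm with a two-finger parallel gripper is mounted at the origin on the work surface. World frame = base frame: x ahead of the robot, y to its left, z up, the work surface at z = 0. Lengths are in m, angles in rad, forces in N, time in s.
With the tool pointing down it reaches from about 0.325 to 0.85 m from the base axis. Payload 15.5 kg.
Tool frame: the origin (TCP) lies between the finger pads; the fingertips stand ctrl.tips_ahead ahead of it and the grasp point (between the pads) lies 11 mm behind it (ctrl.tips_ahead is the distance from the TCP to the fingertips, in m); x points along the fingers, z is the direction in which the jaws open and shut, and the axes are right-handed (so a half turn about x gives the same grasp; the last joint's range is limited). The gripper opens to 91 mm and grips with 3 to 60 N. Pads are 32 mm wide; open, the fingers measure 118 mm over their backs; the gripper's body (76 mm by 178 mm) begins 60 mm behind the grasp point.
Start: joints at [1.141, 0.494, 1.345, -0, 1.302, -0.096], TCP at [0.205, 0.591, 0.188] pointing down, gripper open.
Joint ranges: [-2.91, 2.91], [-0.82, 2.16], [0.22, 2.67], [-1.22, 4.37], [0.12, 2.79], [-3.08, 3.08]. Speed limits (rad/s): [1.89, 1.89, 2.57, 3.01, 3.01, 3.01].

### API

Orientations are given as [roll, pitch, yaw] about the fixed x, y, z axes, in that order (R = Rz(yaw) Ry(pitch) Rx(roll)).
In Python, from station import ctrl gives the robot as it stands.
- The arm moves only by the tool send_rows, never from a script. Its argument "commands" is a list of rows, each a list of 2 entries, a list of its own where there are three numbers: the shift along the tool's x, y, z in m, then the turn, a rotation vector about the tool's x, y, z in rad. In form: [[[x, y, z], [wx, wy, wz]], ...]. A call has 1 to 8 rows; each row is the pose to reach, as a shift and turn from the pose commanded when the call began, along the tool's axes at that moment; what a row does not reach only later rows make up. A row lasts 1/8 s, in which the tool goes at most 62.5 mm and 10.7 degrees, less where a joint would pass 70% of its speed; a pose out of reach is approached as far as the arm can. A call with a gripper value outside its range is refused whole. "claw" is the closure, from 0 (fully open) to 1 (shut), set as the call begins (left out, the last holds). The fingers move at their own pace and stop on an object; "squeeze" is the grip in N (left out, the last holds). Time passes only in rows, so rows that repeat a pose let the fingers close. It gives the time, the measured TCP pose, the force and the opening at its end, in the units of the state.
- ctrl.get_obs(): the state, without advancing time (a new reading comes with each control period).
- ctrl.camera(name): name is "scene" or "top" or "wrist"; returns a dict with "frame" (400x640x3 uint8, red, green, blue), "z_map" (400x640 float32, m along the optical axis (not along the pixel's ray), 0 where there is no reading), "fov_y" (degrees; the focal length in pixels is half the picture's height over the tangent of half this angle, whatever the lens; pixels are square), "cx", "cy" (the principal point, pixels), "k1" (the pictures are not rectified: a ray, as slopes to the right and down, at radius r is drawn at 1 + k1 r^2 times it, then the intrinsics apply), "position" and "attitude" of the camera in the world; the wrist camera has in their place "mount" (4x4, takes a point from camera to tool coordinates, whose origin is the TCP and whose axes are the tool frame's). Camera axes: x right, y up, looking along -z (the intrinsics and any distortion apply to the point x, -y, -z); pixel columns grow to the right and rows downward; lengths in m; the calibration is good to about 2 mm. A picture is of the moment at which its call begins: read the wrist's pose just before it.
- ctrl.close_job(): hands the job in, once; it reports no verdict.
Trained networks look in a picture, given as the dict that the camera call returned (one of the last four; its "shot" number tells which), for a name from the list of things; names that differ only in an ending like _2 or _b are one class to them, and where a whole thing is asked for, a point or a joint stands for the part that bears it (a point fixed in the world has none). Each returns a list of dicts, best first, with "score" (0 to 1); they miss things now and then, are a little off and sometimes report something else, mostly with a low value. They report only what shows in the picture. A call takes as long as a camera call. They do not tell look-alikes from the thing itself.
- ctrl.search_frame(picture, target): "at" ([x, y, z] in m, in the coordinates of the camera as it stood for that picture, good to about 4 mm: the middle of the surface that is visible of it).
- ctrl.pinpoint(picture, target): "at" ([x, y, z] in m, in the coordinates of the camera as it stood for that picture, good to about 4 mm: a listed point, or the origin of a listed thing).
The state is a dict: "t": time; "qpos": joint angles; "qvel": joint speeds; "tau": joint torques, N m; "tool_pos": TCP position; "eef_rot": TCP orientation; "wrist_force": force on the tool from outside, world axes, zero at the start; "moment": the same for the moment, N m; "width": finger opening in m.
Only numpy, scipy, OpenCV 4.12 (cv2) and the standard library are available. Lean on these libraries where they do the work, as an engineer would, in place of code of your own. Each camera call takes 0.05 s, during which the arm holds its last target.

## Working session

There is one attempt and no reset: what is moved stays moved. The work goes in short steps, Python scripts to look and compute and a tool call to move; the robot and the scene stay as the last step left them, time stands still between calls to the robot, and variables do not carry over. Pictures are saved under pics/ and viewed, and the job is handed in when it is done.

Besides the shell and the picture viewer there is one more tool, called as name(argument=value, ...), one argument or row to a line, values as JSON. send_rows: Moves the arm, as the interface text tells. Its arguments: {"type":"object","properties":{"commands":{"type":"array"},"claw":{"type":"number"},"squeeze":{"type":"number"}},"required":["commands"]}

```bash
ls; mkdir -p pics; python3 - <<'E'
from station import ctrl
import cv2,pickle
print(ctrl.get_obs(), ctrl.tips_ahead)
P={}
for n in("scene","top","wrist"):
    c=ctrl.camera(n);P[n]=c
    cv2.imwrite(f"pics/{n}0.png",c["frame"][:,:,::-1])
    print(n,{k:v for k,v in c.items() if k not in("frame","z_map")})
    for t in("roller1_c","chuck_c","gauge_c","crank_c","roller_tray","chuck_tray","gauge_tray","turning_box"):
        print(t,[(round(d["score"],2),[round(float(v),4) for v in d["at"]]) for d in ctrl.pinpoint(c,t)])
pickle.dump(P,open("p0.pkl","wb"))
print(ctrl.get_obs()["t"])
E
```

```text
pics
{'t': 0.0, 'qpos': array([ 1.14148875e+00,  4.94207458e-01,  1.34613252e+00,  2.52721086e-05,
        1.30248687e+00, -9.55216528e-02]), 'qvel': array([ 7.97411416e-04, -1.56228812e-05,  1.09728091e-03, -2.74199898e-04,
       -5.53310139e-05,  7.07812201e-04]), 'tau': array([ 1.68456620e-03, -8.78792453e+01, -3.81855369e+01,  7.08309445e-02,
        5.31373685e-02, -1.44105434e-04]), 'tool_pos': array([0.20459389, 0.5901314 , 0.18742272]), 'eef_rot': array([ 3.02633625,  1.5695619 , -2.01984537]), 'wrist_force': array([ 0.09850481, -0.41274832,  0.13305038]), 'moment': array([-0.03940793,  0.03871274,  0.00115133]), 'width': 0.09124121785520536} 0.008
scene {'fov_y': 49.50136693610344, 'cx': 309.3930836019206, 'cy': 196.98456322456, 'k1': -0.07047011881288914, 'position': array([0.95945316, 0.54439842, 0.61359509]), 'attitude': array([ 0.89807012, -0.00445022,  2.43991706]), 'shot': 1}
roller1_c [(0.9, [-0.182, 0.1299, -1.1051])]
chuck_c [(0.72, [0.0204, 0.007, -0.9564]), (0.46, [-0.0856, 0.0565, -1.0165])]
gauge_c [(0.69, [-0.0889, 0.0595, -1.0169])]
crank_c [(0.86, [0.2134, -
[... 852 characters left out ...]
7, [-0.0787, 0.0952, -0.9896]), (0.25, [0.3044, -0.0209, -0.9547])]
turning_box [(0.65, [-0.3057, 0.1231, -0.9877])]
wrist {'fov_y': 67.79302721936783, 'cx': 321.5445791486516, 'cy': 200.3469960798029, 'k1': 0.009191652153105743, 'mount': array([[ 3.05507440e-04,  2.90703724e-01, -9.56813070e-01,
        -1.96373912e-01],
       [ 5.36212543e-04,  9.56812930e-01,  2.90703852e-01,
         8.22807893e-02],
       [ 9.99999810e-01, -6.01867359e-04,  1.36434486e-04,
        -3.74869733e-04],
       [ 0.00000000e+00,  0.00000000e+00,  0.00000000e+00,
         1.00000000e+00]]), 'shot': 3}
roller1_c []
chuck_c []
gauge_c []
crank_c []
roller_tray []
chuck_tray []
gauge_tray []
turning_box []
1.35
```

View images.

View pics/top0.png

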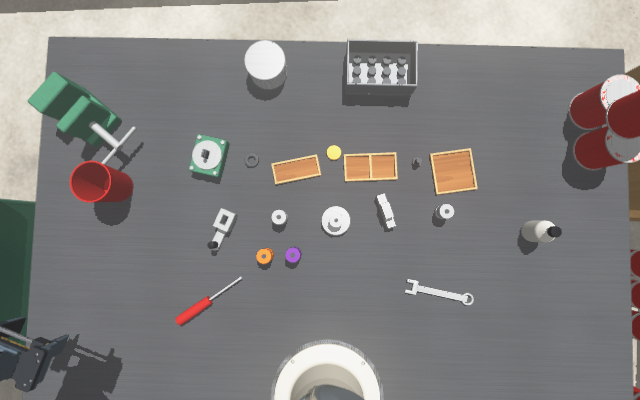

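View pics/scene0.png

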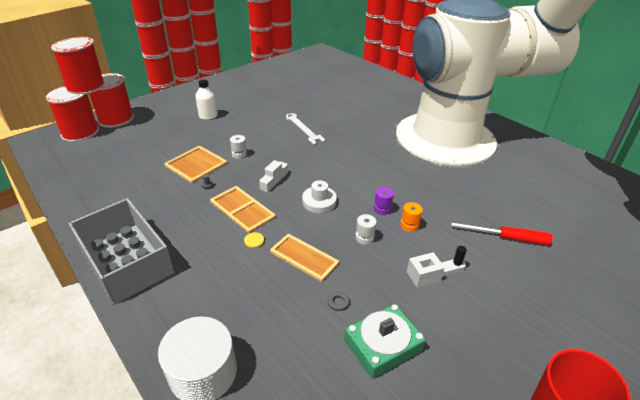

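View pics/wrist0.png

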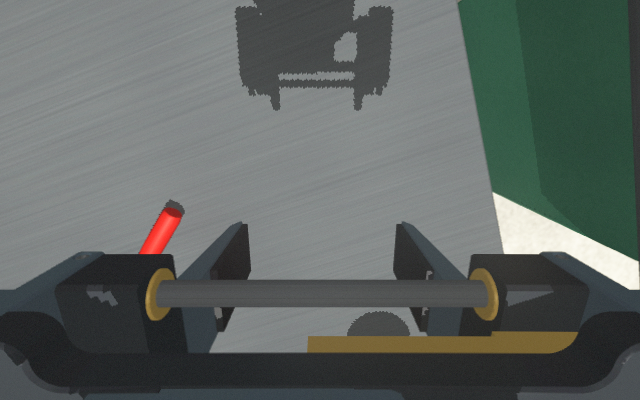

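```bash
cat > h.py <<'E'
import numpy as np,cv2,pickle
from scipy.spatial.transform import Rotation as R
def K(c):
    f=200/np.tan(np.radians(c["fov_y"]/2)); return f
def campose(c,obs=None):
    if "mount" in c:
        T=np.eye(4);T[:3,:3]=R.from_euler("xyz",obs["eef_rot"]).as_matrix();T[:3,3]=obs["tool_pos"]
        return T@c["mount"]
    T=np.eye(4);T[:3,:3]=R.from_euler("xyz",c["attitude"]).as_matrix();T[:3,3]=c["position"];return T
def rays(c,uv):
    uv=np.asarray(uv,float);f=K(c)
    d=(uv-[c["cx"],c["cy"]])/f
    u=d.copy()
    for _ in range(10): u=d/(1+c["k1"]*(u**2).sum(-1,keepdims=True))
    return np.concatenate([u[...,:1],-u[...,1:],-np.ones_like(u[...,:1])],-1)
def cloud(c,T):
    v,u=np.mgrid[0:400,0:640]
    r=rays(c,np.stack([u,v],-1))
    p=r*c["z_map"][...,None]
    return p@T[:3,:3].T+T[:3,3]
def onplane(c,T,uv,z):
    r=rays(c,uv)@T[:3,:3].T
    return T[:3,3]+r*((z-T[2,3])/r[...,2])[...,None]
def proj(c,T,P):
    p=(np.asarray(P,float)-T[:3,3])@T[:3,:3]
    s=np.stack([p[...,0],-p[...,1]],-1)/-p[...,2:]
    s=s*(1+c["k1"]*(s**2).sum(-1,keepdims=True))
    return s*K(c)+[c["cx"],c["cy"]]
def ortho(c,T,x0,x1,y0,y1,z,res=0.0005):
    # image: rows down = -x , cols right = -y
    xs=np.arange(x1,x0,-res);ys=np.arange(y1,y0,-res)
    Y,X=np.meshgrid(ys,xs)
    uv=proj(c,T,np.stack([X,Y,np.full_like(X,z)],-1)).astype(np.float32)
    return cv2.remap(c["frame"][:,:,::-1].copy(),uv[...,0],uv[...,1],cv2.INTER_CUBIC)
E
python3 - <<'E'
from h import *
P=pickle.load(open("p0.pkl","rb"))
for n in("top","scene"):
    c=P[n];T=campose(c);C=cloud(c,T)
    ok=(c["z_map"]>0)
    if n=="top": nm=[("box",209,155),("crank",223,220),("r",279,217),("chuck",336,220),("gauge",386,210),("r2",446,212),("gt",296,169),("rt",371,166),("ct",453,171),("or",264,256),("pu",293,255)]
    else: nm=[("box",386,338),("crank",428,268),("r",366,228),("chuck",320,195),("gauge",274,176),("r2",238,146),("gt",305,257),("rt",242,209),("ct",195,163)]
    print(n, "table z",[np.round(C[v,u],4).tolist() for u,v in ((340,300),(480,230))])
    for k,u,v in nm: print(k,C[v,u].round(4))
    # clusters by height
    m=(ok&(C[...,2]>0.02)&(C[...,2]<0.09)&(C[...,0]>0.33)&(C[...,0]<0.75)&(abs(C[...,1])<0.45)).astype(np.uint8)
    k,l,s,_=cv2.connectedComponentsWithStats(m)
    for i in range(1,k):
        if s[i,4]>20:
            q=C[l==i];q=q[np.isfinite(q).all(1)]
            top=q[q[:,2]>np.percentile(q[:,2],95)-0.006]
            print(s[i],"zmax",q[:,2].max().round(4),"topmid",((top.max(0)+top.min(0))/2).round(4),"n",len(top))
E
```

```text
top table z [[0.246, -0.0287, -0.0029], [0.4388, -0.3954, 0.0029]]
box [0.6155 0.3201 0.0391]
crank [0.4487 0.2863 0.005 ]
r [0.4593 0.1321 0.0493]
chuck [ 0.4553 -0.0121  0.0497]
gauge [ 0.4838 -0.1388  0.0445]
r2 [ 0.4822 -0.2902  0.0487]
gt [0.59   0.0969 0.0022]
rt [ 0.6017 -0.1029  0.0092]
ct [ 0.5949 -0.3239  0.0012]
or [0.3605 0.1666 0.0501]
pu [0.3646 0.094  0.0476]
[ 189  134   39   44 1220] zmax 0.0724 topmid [0.6167 0.327  0.0556] n 609
[416 158   6   6  29] zmax 0.0341 topmid [ 0.6166 -0.2243  0.0311] n 26
[377 193  19  35 324] zmax 0.0497 topmid [ 0.484  -0.1416  0.0448] n 139
[436 204  18  15 215] zmax 0.0523 topmid [ 0.4849 -0.2909  0.0484] n 176
[213 208  23  24 296] zmax 0.04 topmid [0.4498 0.2764 0.0363] n 247
[271 210  16  14 184] zmax 0.0527 topmid [0.4606 0.1346 0.0489] n 165
[328 213  16  15 161] zmax 0.0527 topmid [ 0.4565 -0.0109  0.049 ] n 149
[207 241  11   8  65] zmax 0.055 topmid [0.3846 0.3035 0.0518] n 38
[285 247  16  16 189] zmax 0.0528 topmid [0.3646 0.0966 0.0488] n 171
[256 248  17  16 199] zmax 0.0521 topmid [0.3603 0.1693 0.0484] n 172
scene table
[... 324 characters left out ...]
 17 229] zmax 0.0507 topmid [ 0.4886 -0.2917  0.0473] n 113
[259 161  29  24 342] zmax 0.046 topmid [ 0.4858 -0.1419  0.0425] n 120
[202 174   7   8  42] zmax 0.0327 topmid [ 0.6196 -0.2245  0.0296] n 31
[303 180  34  27 383] zmax 0.0524 topmid [ 0.4569 -0.0131  0.0487] n 154
[375 188  19  20 309] zmax 0.0524 topmid [0.3672 0.0948 0.0487] n 164
[402 202  20  22 342] zmax 0.0519 topmid [0.3617 0.167  0.0484] n 190
[356 214  21  23 385] zmax 0.0527 topmid [0.4615 0.1318 0.0489] n 224
[454 246  13  18 161] zmax 0.0543 topmid [0.3882 0.3011 0.051 ] n 64
[408 252  37  29 687] zmax 0.0402 topmid [0.4509 0.2741 0.0362] n 461
[ 345  304   80   69 3191] zmax 0.0727 topmid [0.6185 0.3242 0.0587] n 195
```

```bash
python3 - <<'E'
from h import *
P=pickle.load(open("p0.pkl","rb"))
def rect(w):
    (cx,cy),(a,b),an=cv2.minAreaRect((w*1000).astype(np.float32))
    if a<b:a,b,an=b,a,an+90
    return np.round([cx,cy,a,b,an],2)
for n in("top","scene"):
    c=P[n];T=campose(c);C=cloud(c,T)
    hsv=cv2.cvtColor(c["frame"],cv2.COLOR_RGB2HSV)
    wood=((hsv[...,0]>8)&(hsv[...,0]<22)&(hsv[...,1]>90)&(C[...,2]<0.012)&(C[...,2]>-.01)).astype(np.uint8)
    wood=cv2.morphologyEx(wood,cv2.MORPH_CLOSE,np.ones((5,5)))
    k,l,s,_=cv2.connectedComponentsWithStats(wood)
    v,u=np.mgrid[0:400,0:640]
    for i in range(1,k):
        if s[i,4]>200:
            uv=np.stack([u[l==i],v[l==i]],-1)
            w=onplane(c,T,uv,0.008)
            if abs(w[:,1]).max()<.5 and w[:,0].max()<.75: print(n,"tray",rect(w[:,:2]))
    for nm,(x,y),r,z0,z1,zp in (("gauge",(.485,-.141),.06,.02,.035,.026),("gauge top",(.485,-.141),.06,.038,.06,.048),("hub",(.450,.275),.04,.028,.045,.036),("handle",(.385,.303),.02,.045,.06,.052),("shaft",(.617,.325),.03,.055,.08,.064),("seat",(.617,.325),.08,.034,.046,.04)):
        m=(np.hypot(C[...,0]-x,C[...,1]-y)<r)&(C[...,2]>z0)&(C[...,2]<z1)
        uv=np.stack([u[m],v[m]],-1);w=onplane(c,T,uv,zp)
        print(n,nm,m.sum(),rect(w[:,:2]))
c=P["top"];T=campose(c)
ims=[ortho(c,T,x-.07,x+.07,y-.07,y+.07,z,.0005) for x,y,z in ((.485,-.141,.026),(.43,.28,.036),(.617,.325,.04),(.59,.097,.008),(.60,-.098,.008),(.595,-.324,.008))]
I=np.vstack([np.hstack(ims[:3]),np.hstack(ims[3:])])
cv2.imwrite("pics/orth.png",cv2.resize(I,None,fx=.95,fy=.95))
E
```

```text
top tray [ 592.85 -320.39  108.62  107.64    9.24]
top tray [598.82 -99.47 137.21  69.26  93.53]
top tray [587.17  96.56 123.28  53.24 102.78]
top gauge 181 [ 484.04 -140.67   89.26   22.92   20.11]
top gauge top 140 [ 483.9  -139.99   39.17   22.56   19.75]
top hub 270 [449.93 275.53  50.17  41.72 155.63]
top handle 42 [384.7  301.86  16.2   15.84  47.18]
top shaft 44 [615.59 326.1   20.59  12.66   2.66]
top seat 1024 [615.69 325.27  98.78  80.51 168.68]
scene tray [ 597.01 -321.42  121.14  117.86   99.31]
scene tray [607.76 -95.26 157.99  87.14  92.82]
scene tray [592.26  96.91 129.5   62.79 102.97]
scene gauge 195 [ 488.43 -141.12   95.65   30.75   18.92]
scene gauge top 127 [ 492.12 -134.05   46.62   24.74   22.68]
scene hub 538 [454.55 276.1   57.18  48.01 157.43]
scene handle 71 [390.42 303.05  20.34  17.99  49.51]
scene shaft 135 [620.18 326.77  25.05  15.47 165.9 ]
scene seat 2568 [621.31 326.58  99.9   80.36 168.35]Traceback (most recent call last):
  File "<stdin>", line 25, in <module>
    return _nx.concatenate(arrs, 1, dtype=dtype, casting=casting)
           ~~~~~~~~~~~~~~~^^^^^^^^^^^^^^^^^^^^^^^^^^^^^^^^^^^^^^^
ValueError: all the input array dimensions except for the concatenation axis must match exactly, but along dimension 0, the array at index 0 has size 280 and the array at index 2 has size 281
```

View orthos.

```bash
python3 - <<'E'
from h import *
P=pickle.load(open("p0.pkl","rb"))
c=P["top"];T=campose(c)
ims=[ortho(c,T,x-.07,x+.07,y-.07,y+.07,z,.0005)[:280,:280] for x,y,z in ((.485,-.141,.026),(.43,.28,.036),(.617,.325,.04),(.59,.097,.008),(.60,-.098,.008),(.595,-.324,.008))]
I=np.vstack([np.hstack(ims[:3]),np.hstack(ims[3:])])
cv2.imwrite("pics/orth.png",cv2.resize(I,None,fx=.95,fy=.95))
E
```

```text
(no output)
```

View pics/orth.png

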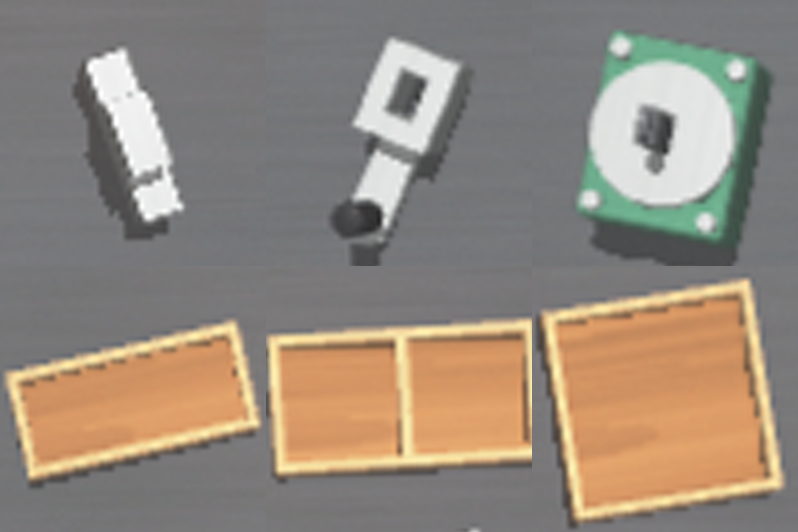

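```bash
cat >> h.py <<'E'
def plan(o,x,y,z,psi,quiet=False):
    """target TCP xyz, tool x down, tool z at world yaw psi deg (mod 180 nearest)"""
    M=R.from_euler("xyz",o["eef_rot"]).as_matrix()
    cur=np.degrees(np.arctan2(M[1,2],M[0,2]))
    psi=cur+((psi-cur+90)%180-90)
    zc=np.array([np.cos(np.radians(psi)),np.sin(np.radians(psi)),0]);xc=np.array([0,0,-1.])
    N=np.stack([xc,np.cross(zc,xc),zc],1)
    s=M.T@(np.array([x,y,z])-o["tool_pos"]);w=R.from_matrix(M.T@N).as_rotvec()
    print("psi",cur.round(2),"->",round(psi,2),"shift",s.round(4).tolist(),"rot",w.round(4).tolist(),"q",o["qpos"].round(2),"t",round(o["t"],2))
E
python3 - <<'E'
from h import *
from station import ctrl
o=ctrl.get_obs()
print(R.from_euler("xyz",o["eef_rot"]).as_matrix().round(3))
plan(o,.461,.133,.188,3.5)
plan(o,.461,.133,.188,93.5)
E
```

```text
[[-0.    -0.945  0.328]
 [ 0.     0.328  0.945]
 [-1.     0.     0.   ]]
psi 70.87 -> 3.5 shift [0.0, -0.392, -0.3483] rot [1.1759, 0.0, -0.0] q [ 1.14  0.49  1.35  0.    1.3  -0.1 ] t 1.35
psi 70.87 -> 93.5 shift [0.0, -0.392, -0.3483] rot [-0.3949, 0.0, -0.0] q [ 1.14  0.49  1.35  0.    1.3  -0.1 ] t 1.35
```

send_rows(
  commands=[
    [[0,-0.392,-0.348],[1.176,0,0]],
    [[0,-0.392,-0.348],[1.176,0,0]],
    [[0,-0.392,-0.348],[1.176,0,0]],
    [[0,-0.392,-0.348],[1.176,0,0]],
    [[0,-0.392,-0.348],[1.176,0,0]],
    [[0,-0.392,-0.348],[1.176,0,0]],
    [[0,-0.392,-0.348],[1.176,0,0]],
    [[0,-0.392,-0.348],[1.176,0,0]],
  ],
  claw=0,
  squeeze=25,
)

```text
t: 2.35
tool_pos: [0.4502, 0.1525, 0.1883]
eef_rot: [0.231, 1.57, 0.291]
wrist_force: [0.3, 0.8, -0.3]
width: 0.0913
```

```bash
cat > look.py <<'E'
import sys
from h import *
from station import ctrl
o=ctrl.get_obs();c=ctrl.camera("wrist");T=campose(c,o)
cv2.imwrite(f"pics/{sys.argv[1]}.png",c["frame"][:,:,::-1])
pickle.dump((c,o,T),open(f"{sys.argv[1]}.pkl","wb"))
C=cloud(c,T)
m=((c["z_map"]>0)&(C[...,2]>0.02)&(C[...,2]<0.09)).astype(np.uint8)
k,l,s,_=cv2.connectedComponentsWithStats(m)
for i in range(1,k):
    if s[i,4]>60:
        q=C[l==i];top=q[q[:,2]>np.percentile(q[:,2],95)-0.006]
        print(s[i],"zmax",np.percentile(q[:,2],98).round(4),"topmid",((top.max(0)+top.min(0))/2).round(4),"size",(top.max(0)-top.min(0)).round(3))
print(o["tool_pos"].round(4),o["t"].round(2) if hasattr(o["t"],"round") else o["t"])
E
python3 look.py w1
```

```text
[110   0  36  30 513] zmax 0.0259 topmid [0.2337 0.3187 0.0233] size [0.034 0.027 0.007]
[ 429    0  123   82 7230] zmax 0.0645 topmid [0.6168 0.3251 0.0619] size [0.022 0.015 0.019]
[258  26  22  25 379] zmax 0.0531 topmid [0.3859 0.3019 0.05  ] size [0.017 0.017 0.007]
[ 300   41   58   59 1599] zmax 0.0374 topmid [0.4504 0.275  0.0351] size [0.061 0.056 0.008]
[ 610  143   30   75 1550] zmax 0.054 topmid [0.8178 0.1646 0.0511] size [0.023 0.053 0.009]
[229 148  37  35 985] zmax 0.0494 topmid [0.3618 0.1676 0.0469] size [0.037 0.037 0.007]
[314 180  32  35 886] zmax 0.0493 topmid [0.461  0.1332 0.047 ] size [0.037 0.037 0.007]
[234 205  35  35 742] zmax 0.0494 topmid [0.3662 0.0952 0.0465] size [0.037 0.037 0.007]
[   0  211   55   79 2695] zmax 0.0755 topmid [0.0834 0.0233 0.0728] size [0.013 0.039 0.015]
[306 307  26  10 187] zmax 0.0492 topmid [ 0.4566 -0.0219  0.048 ] size [0.033 0.016 0.004]
[0.4502 0.1525 0.1883] 2.35
```

View pics/w1.png

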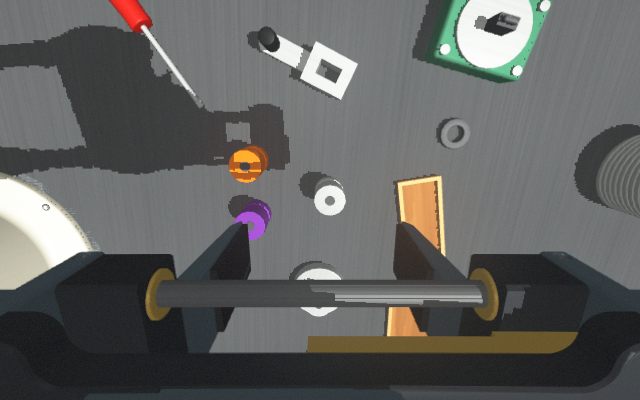

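```bash
cat > pl.py <<'E'
import sys
from h import *
from station import ctrl
plan(ctrl.get_obs(),*map(float,sys.argv[1:5]))
E
python3 pl.py .461 .133 .020 3.5
```

```text
psi 3.31 -> 3.5 shift [0.1684, -0.0139, 0.0059] rot [-0.0033, 0.0026, 0.0021] q [ 0.19  0.29  1.7  -0.    1.16  0.13] t 2.4
```

send_rows(
  commands=[
    [[0.06,-0.014,0.006],[0,0,0]],
    [[0.06,-0.014,0.006],[0,0,0]],
    [[0.06,-0.014,0.006],[0,0,0]],
  ],
)

```text
t: 2.78
tool_pos: [0.4563, 0.1414, 0.1292]
eef_rot: [0.613, 1.571, 0.674]
wrist_force: [0.6, 0.6, -0.1]
width: 0.0907
```

```bash
python3 pl.py .461 .133 .020 3.5
```

```text
psi 3.51 -> 3.5 shift [0.1092, -0.0087, 0.0041] rot [0.0002, 0.0002, -0.0002] q [0.18 0.37 1.77 0.   1.   0.11] t 2.77
```

send_rows(
  commands=[
    [[0.02,-0.009,0.004],[0,0,0]],
    [[0.065,-0.009,0.004],[0,0,0]],
    [[0.109,-0.009,0.004],[0,0,0]],
    [[0.109,-0.009,0.004],[0,0,0]],
  ],
)

```text
t: 3.28
tool_pos: [0.4599, 0.1327, 0.0187]
eef_rot: [-3.06, 1.568, -2.998]
wrist_force: [0.6, 0.5, 0.4]
width: 0.0912
```

send_rows(
  commands=[
    [[0,0,0],[0,0,0]],
    [[0,0,0],[0,0,0]],
    [[0,0,0],[0,0,0]],
    [[0,0,0],[0,0,0]],
    [[0,0,0],[0,0,0]],
    [[0,0,0],[0,0,0]],
  ],
  claw=1,
  squeeze=25,
)

```text
t: 4.03
tool_pos: [0.4608, 0.132, 0.019]
eef_rot: [0.127, 1.571, 0.188]
wrist_force: [0.2, 0.5, 1.9]
width: 0.0361
```

```bash
python3 pl.py .599 -.065 .1 3.5
```

```text
psi 3.49 -> 3.5 shift [-0.0809, -0.2051, 0.126] rot [-0.0001, 0.0001, -0.0] q [0.15 0.55 1.88 0.   0.72 0.09] t 4.03
```

send_rows(
  commands=[
    [[-0.06,0,0],[0,0,0]],
    [[-0.081,-0.03,0.02],[0,0,0]],
    [[-0.081,-0.205,0.126],[0,0,0]],
    [[-0.081,-0.205,0.126],[0,0,0]],
    [[-0.081,-0.205,0.126],[0,0,0]],
    [[-0.081,-0.205,0.126],[0,0,0]],
    [[-0.081,-0.205,0.126],[0,0,0]],
    [[-0.081,-0.205,0.126],[0,0,0]],
  ],
)

```text
t: 5.03
tool_pos: [0.5979, -0.0638, 0.0998]
eef_rot: [2.717, 1.569, 2.779]
wrist_force: [-0.2, 0.3, -1.9]
width: 0.0362
```

```bash
python3 look.py w2; python3 pl.py .599 -.065 .023 3.5
```

```text
[  0   0  65  17 678] zmax 0.0485 topmid [0.3691 0.0785 0.0459] size [0.021 0.006 0.008]
[ 130  116   60   44 2094] zmax 0.0493 topmid [ 0.4565 -0.0126  0.0467] size [0.036 0.035 0.007]
[ 510  179  130  101 5201] zmax 0.07 topmid [ 0.8235 -0.0568  0.0675] size [0.05  0.053 0.008]
[298 197  48  19 143] zmax 0.0897 topmid [ 0.5976 -0.0503  0.0868] size [0.035 0.014 0.006]
[620 237  20  53 565] zmax 0.0361 topmid [ 0.9148 -0.1195  0.0334] size [0.004 0.034 0.01 ]
[213 245  36   9 173] zmax 0.0271 topmid [ 0.5093 -0.1227  0.024 ] size [0.035 0.011 0.006]
[162 262  20  17 134] zmax 0.0272 topmid [ 0.4485 -0.1488  0.0241] size [0.018 0.017 0.006]
[495 307  31  46 942] zmax 0.0517 topmid [ 0.8002 -0.1805  0.0491] size [0.003 0.057 0.009]
[ 0.5979 -0.0638  0.0998] 5.025
psi 3.56 -> 3.5 shift [0.0769, -0.0015, 0.001] rot [0.001, -0.001, -0.0005] q [-0.21  0.56  1.5   0.    1.08 -0.27] t 5.08
```

View pics/w2.png

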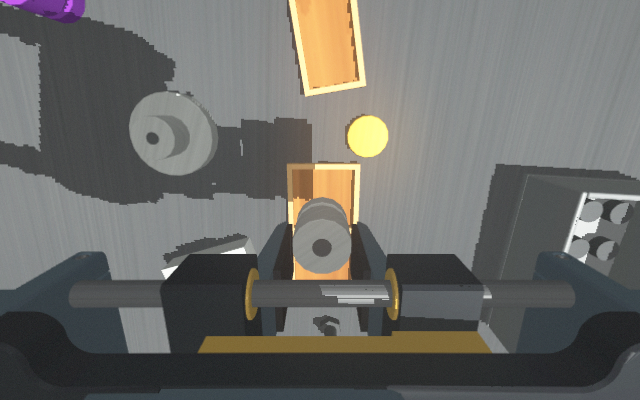

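```bash
python3 - <<'E'
from h import *
c,o,T=pickle.load(open("w2.pkl","rb"))
print(onplane(c,T,[(287,164.5),(359.5,164.5),(305,95),(365,84)],.008).round(4))
E
```

```text
[[ 0.5624 -0.0348  0.008 ]
 [ 0.633  -0.0304  0.008 ]
 [ 0.577   0.0302  0.008 ]
 [ 0.6306  0.0429  0.008 ]]
```

send_rows(
  commands=[
    [[0.03,-0.0045,0.002],[0,0,0]],
    [[0.07,-0.0045,0.002],[0,0,0]],
    [[0.077,-0.0045,0.002],[0,0,0]],
    [[0.077,-0.0045,0.002],[0,0,0]],
    [[0.077,-0.0045,0.002],[0,0,0]],
  ],
)

```text
t: 5.7
tool_pos: [0.6016, -0.0689, 0.024]
eef_rot: [-0.27, 1.57, -0.209]
wrist_force: [-0.2, 0.6, -2.2]
width: 0.0366
```

send_rows(
  commands=[
    [[0,0,0],[0,0,0]],
    [[0,0,0],[0,0,0]],
    [[0,0,0],[0,0,0]],
    [[0,0,0],[0,0,0]],
  ],
  claw=0,
)

```text
t: 6.2
tool_pos: [0.6012, -0.0693, 0.0231]
eef_rot: [0.081, 1.571, 0.142]
wrist_force: [-0.4, 0.4, -0.3]
width: 0.0735
```

```bash
python3 pl.py .487 -.291 .12 3.5
```

```text
psi 3.49 -> 3.5 shift [-0.0969, -0.2143, -0.1275] rot [-0.0001, 0.0, -0.0] q [-0.21  0.66  1.56  0.    0.92 -0.27] t 6.2
```

send_rows(
  commands=[
    [[-0.05,0,0],[0,0,0]],
    [[-0.097,0,0],[0,0,0]],
    [[-0.097,-0.214,-0.127],[0,0,0]],
    [[-0.097,-0.214,-0.127],[0,0,0]],
    [[-0.097,-0.214,-0.127],[0,0,0]],
    [[-0.097,-0.214,-0.127],[0,0,0]],
    [[-0.097,-0.214,-0.127],[0,0,0]],
    [[-0.097,-0.214,-0.127],[0,0,0]],
  ],
)

```text
t: 7.2
tool_pos: [0.4874, -0.2905, 0.12]
eef_rot: [1.6, 1.57, 1.66]
wrist_force: [0.7, 0.1, -0.5]
width: 0.0914
```

```bash
python3 look.py w3; python3 pl.py .487 -.291 .019 3.5
```

```text
[ 276    0  105   62 3341] zmax 0.0449 topmid [ 0.4844 -0.1426  0.0426] size [0.044 0.033 0.008]
[451 130  20  16 244] zmax 0.0322 topmid [ 0.617  -0.2256  0.0295] size [0.014 0.014 0.007]
[ 300  178   40   44 1368] zmax 0.0492 topmid [ 0.4857 -0.2924  0.0467] size [0.037 0.038 0.007]
[ 0.4874 -0.2905  0.12  ] 7.2
psi 3.52 -> 3.5 shift [0.101, -0.0011, -0.0008] rot [0.0004, -0.0, -0.0004] q [-0.64  0.49  1.57  0.    1.08 -0.7 ] t 7.25
```

View pics/w3.png

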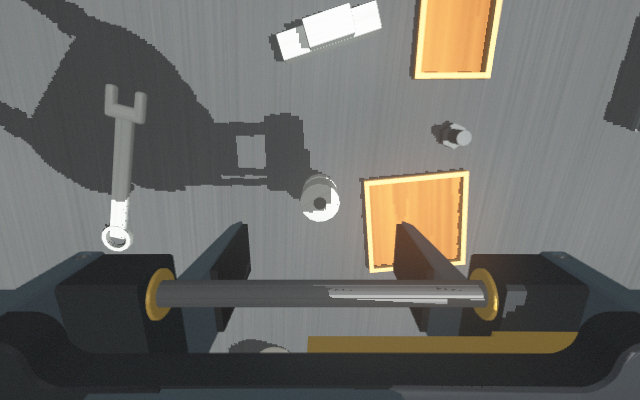

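send_rows(
  commands=[
    [[0.05,-0.0025,-0.0015],[0,0,0]],
    [[0.096,-0.0025,-0.0015],[0,0,0]],
    [[0.096,-0.0025,-0.0015],[0,0,0]],
    [[0.096,-0.0025,-0.0015],[0,0,0]],
  ],
)

```text
t: 7.75
tool_pos: [0.4872, -0.2929, 0.0254]
eef_rot: [-0.672, 1.57, -0.61]
wrist_force: [0.7, 0.4, 0.5]
width: 0.0914
```

send_rows(
  commands=[
    [[0,0,0],[0,0,0]],
    [[0,0,0],[0,0,0]],
    [[0,0,0],[0,0,0]],
    [[0,0,0],[0,0,0]],
    [[0,0,0],[0,0,0]],
    [[0,0,0],[0,0,0]],
  ],
  claw=1,
)

```text
t: 8.5
tool_pos: [0.4861, -0.2932, 0.024]
eef_rot: [2.359, 1.571, 2.42]
wrist_force: [-0.1, 0.5, 0.2]
width: 0.0341
```

```bash
python3 pl.py .604 -.136 .1 3.5; python3 - <<'E'
from h import *
c,o,T=pickle.load(open("w3.pkl","rb"))
print(onplane(c,T,[(415.5,78),(491,78.5),(363,181),(467.5,171),(370,271.5)],.008).round(4))
E
```

```text
psi 3.49 -> 3.5 shift [-0.076, 0.1497, 0.1273] rot [-0.0002, -0.0001, -0.0001] q [-0.65  0.62  1.65  0.    0.87 -0.71] t 8.5
[[ 0.5709 -0.174   0.008 ]
 [ 0.6431 -0.1703  0.008 ]
 [ 0.5309 -0.278   0.008 ]
 [ 0.6391 -0.2606  0.008 ]
 [ 0.55   -0.3852  0.008 ]]
```

send_rows(
  commands=[
    [[-0.05,0,0],[0,0,0]],
    [[-0.076,0.02,0.02],[0,0,0]],
    [[-0.076,0.15,0.127],[0,0,0]],
    [[-0.076,0.15,0.127],[0,0,0]],
    [[-0.076,0.15,0.127],[0,0,0]],
    [[-0.076,0.15,0.127],[0,0,0]],
    [[-0.076,0.15,0.127],[0,0,0]],
    [[-0.076,0.15,0.127],[0,0,0]],
  ],
)

```text
t: 9.5
tool_pos: [0.6032, -0.1367, 0.1]
eef_rot: [3.108, 1.57, -3.115]
wrist_force: [-0.0, 0.7, 0.4]
width: 0.0005
```

```bash
python3 look.py w4; python3 pl.py .6045 -.136 .028 3.5
```

```text
[ 110   11   66   59 2744] zmax 0.0493 topmid [ 0.4563 -0.0125  0.0468] size [0.036 0.036 0.008]
[ 506   92  134  188 9449] zmax 0.07 topmid [ 0.8119 -0.0942  0.0675] size [0.028 0.127 0.008]
[ 301  103   47   48 1743] zmax 0.0524 topmid [ 0.6013 -0.0678  0.0511] size [0.037 0.037 0.005]
[ 149  175   97   47 2355] zmax 0.0449 topmid [ 0.4849 -0.1426  0.0422] size [0.044 0.034 0.007]
[614 222  26  68 898] zmax 0.0403 topmid [ 0.9132 -0.1905  0.0375] size [0.007 0.032 0.01 ]
[183 313  42  23 733] zmax 0.0483 topmid [ 0.4871 -0.2778  0.0457] size [0.033 0.01  0.007]
[ 0.6032 -0.1367  0.1   ] 9.5
psi 3.42 -> 3.5 shift [0.072, 0.0006, 0.0013] rot [-0.0015, -0.0002, 0.0] q [-0.32  0.58  1.46 -0.    1.1  -0.38] t 9.55
```

View pics/w4.png

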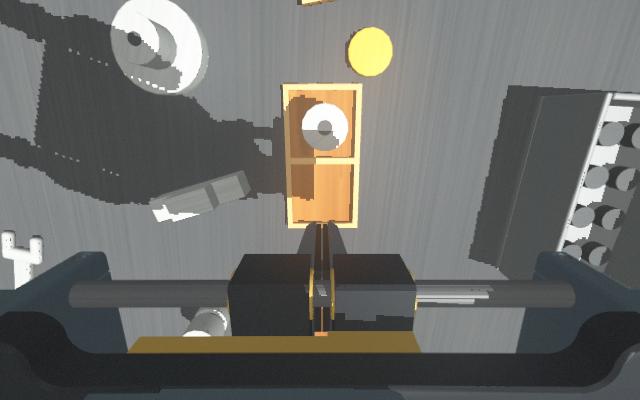

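```bash
python3 - <<'E'
from h import *
from station import ctrl
c=ctrl.camera("scene");T=campose(c);C=cloud(c,T)
cv2.imwrite("pics/s2.png",cv2.resize(c["frame"][80:260,120:420,::-1],None,fx=2.6,fy=2.6,interpolation=cv2.INTER_CUBIC))
c=ctrl.camera("top");T=campose(c);C=cloud(c,T)
m=(np.hypot(C[...,0]-.486,C[...,1]+.291)<.08)&(C[...,2]>.02)&(C[...,2]<.09)
q=C[m];t=q[q[:,2]>.044];print(len(q),len(t),((t.max(0)+t.min(0))/2).round(4),(t.max(0)-t.min(0)).round(3))
E
```

```text
Traceback (most recent call last):
ValueError: zero-size array to reduction operation maximum which has no identity
```

View pics/s2.png

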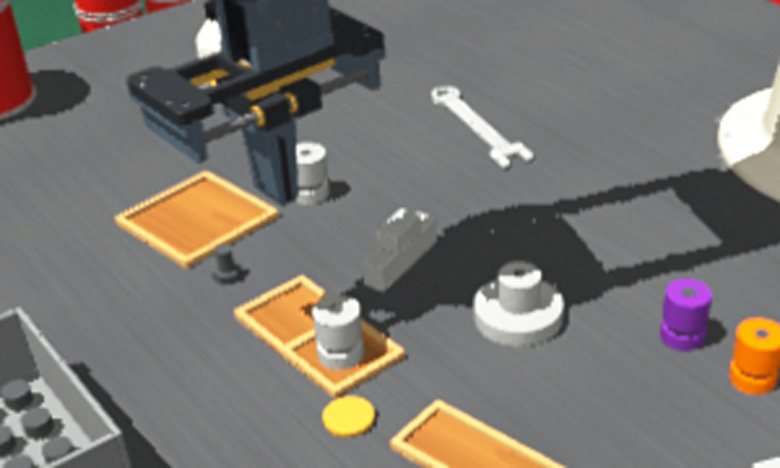

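```bash
python3 pl.py .486 -.291 .12 3.5
```

```text
psi 3.43 -> 3.5 shift [-0.0199, -0.1472, -0.1264] rot [-0.0013, -0.0001, 0.0] q [-0.32  0.58  1.46 -0.    1.1  -0.38] t 9.65
```

send_rows(
  commands=[
    [[-0.02,-0.02,-0.02],[0,0,0]],
    [[-0.02,-0.147,-0.126],[0,0,0]],
    [[-0.02,-0.147,-0.126],[0,0,0]],
    [[-0.02,-0.147,-0.126],[0,0,0]],
    [[-0.02,-0.147,-0.126],[0,0,0]],
    [[-0.02,-0.147,-0.126],[0,0,0]],
    [[-0.02,-0.147,-0.126],[0,0,0]],
  ],
  claw=0,
)

```text
t: 10.52
tool_pos: [0.4875, -0.2894, 0.12]
eef_rot: [0.378, 1.571, 0.44]
wrist_force: [0.8, -0.3, 0.2]
width: 0.0678
```

```bash
python3 look.py w5; python3 pl.py .486 -.291 .019 3.5; python3 - <<'E'
from h import *
c=cv2.imread("pics/w5.png");cv2.imwrite("pics/w5c.png",cv2.resize(c[130:300,200:440],None,fx=3,fy=3))
E
```

```text
[ 276    2  105   61 3333] zmax 0.0449 topmid [ 0.4843 -0.1424  0.0425] size [0.044 0.033 0.008]
[451 131  20  16 241] zmax 0.0321 topmid [ 0.6171 -0.2256  0.0294] size [0.015 0.013 0.007]
[ 300  179   40   44 1369] zmax 0.0492 topmid [ 0.4859 -0.2926  0.0464] size [0.037 0.038 0.007]
[ 0.4875 -0.2894  0.12  ] 10.525
psi 3.57 -> 3.5 shift [0.101, -0.0015, -0.0016] rot [0.0012, 0.0, -0.0001] q [-0.64  0.49  1.57  0.    1.08 -0.7 ] t 10.57
```

View pics/w5c.png

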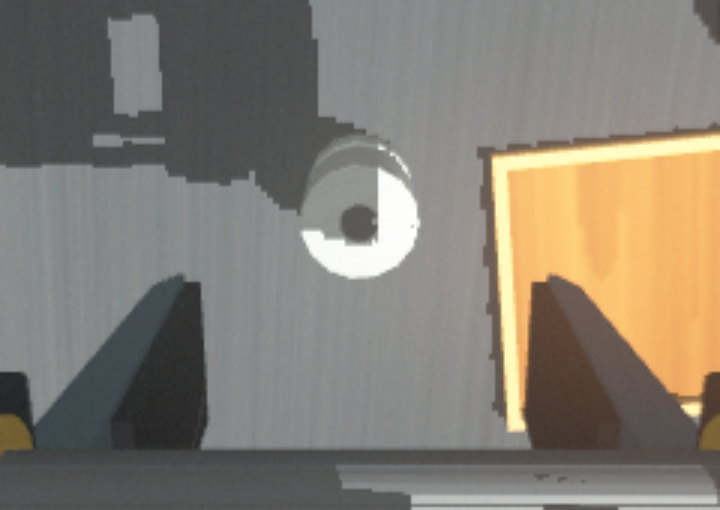

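send_rows(
  commands=[
    [[0.04,-0.003,-0.001],[0,0,0]],
    [[0.08,-0.003,-0.001],[0,0,0]],
    [[0.101,-0.003,-0.001],[0,0,0]],
    [[0.101,-0.003,-0.001],[0,0,0]],
  ],
  claw=0.3,
  squeeze=45,
)

```text
t: 11.08
tool_pos: [0.4857, -0.292, 0.0178]
eef_rot: [2.424, 1.568, 2.486]
wrist_force: [1.4, -0.2, 0.8]
width: 0.0637
```

send_rows(
  commands=[
    [[0,0,0],[0,0,0]],
    [[0,0,0],[0,0,0]],
    [[0,0,0],[0,0,0]],
    [[0,0,0],[0,0,0]],
    [[0,0,0],[0,0,0]],
    [[0,0,0],[0,0,0]],
  ],
  claw=1,
)

```text
t: 11.82
tool_pos: [0.4863, -0.2935, 0.0197]
eef_rot: [-0.831, 1.57, -0.77]
wrist_force: [-1.7, -0.0, 8.2]
width: 0.0348
```

send_rows(
  commands=[
    [[-0.01,0,0],[0,0,0]],
    [[-0.02,0,0],[0,0,0]],
    [[-0.02,0,0],[0,0,0]],
  ],
)

```text
t: 12.2
tool_pos: [0.4867, -0.2936, 0.0401]
eef_rot: [-0.697, 1.569, -0.636]
wrist_force: [0.9, 0.2, -3.0]
width: 0.0349
```

```bash
python3 pl.py .6045 -.136 .095 3.5
```

```text
psi 3.5 -> 3.5 shift [-0.0549, 0.15, 0.1273] rot [-0.0001, 0.0013, 0.0011] q [-0.65  0.6   1.64  0.    0.9  -0.71] t 12.2
```

send_rows(
  commands=[
    [[-0.03,0,0],[0,0,0]],
    [[-0.055,0.03,0.025],[0,0,0]],
    [[-0.055,0.07,0.06],[0,0,0]],
    [[-0.055,0.11,0.093],[0,0,0]],
    [[-0.055,0.15,0.127],[0,0,0]],
    [[-0.055,0.15,0.127],[0,0,0]],
    [[-0.055,0.15,0.127],[0,0,0]],
  ],
)

```text
t: 13.08
tool_pos: [0.6033, -0.1357, 0.0937]
eef_rot: [3.123, 1.57, -3.099]
wrist_force: [-0.8, 0.4, -2.7]
width: 0.0349
```

```bash
python3 look.py w6; python3 pl.py .6045 -.136 .024 3.5
```

```text
[ 104   10   69   59 2923] zmax 0.0493 topmid [ 0.4556 -0.0127  0.0468] size [0.037 0.036 0.008]
[ 509   94  131  186 9594] zmax 0.07 topmid [ 0.8084 -0.0919  0.0677] size [0.022 0.123 0.009]
[ 301  104   48   49 1823] zmax 0.0523 topmid [ 0.6016 -0.0677  0.0507] size [0.037 0.037 0.005]
[ 145  176   99   49 2469] zmax 0.0449 topmid [ 0.485  -0.1423  0.0421] size [0.044 0.033 0.007]
[296 197  50  25 359] zmax 0.0889 topmid [ 0.6023 -0.124   0.0861] size [0.036 0.016 0.007]
[622 241  18  49 504] zmax 0.0343 topmid [ 0.9148 -0.1914  0.0317] size [0.004 0.031 0.009]
[ 0.6033 -0.1357  0.0937] 13.075
psi 3.47 -> 3.5 shift [0.0698, 0.0002, 0.0014] rot [-0.0005, -0.0007, -0.0] q [-0.32  0.58  1.47 -0.    1.09 -0.38] t 13.12
```

View pics/w6.png

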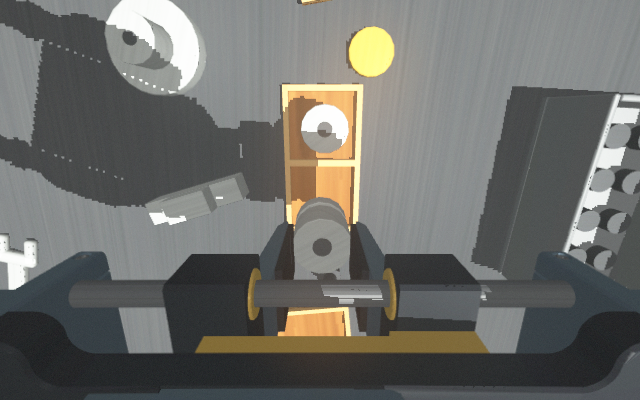

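send_rows(
  commands=[
    [[0.03,0,0.0015],[0,0,0]],
    [[0.06,0,0.0015],[0,0,0]],
    [[0.0705,0,0.0015],[0,0,0]],
    [[0.0705,0,0.0015],[0,0,0]],
    [[0.0705,0,0.0015],[0,0,0]],
  ],
)

```text
t: 13.75
tool_pos: [0.6056, -0.1363, 0.0243]
eef_rot: [-0.358, 1.57, -0.298]
wrist_force: [-0.8, -1.2, -2.3]
width: 0.0356
```

send_rows(
  commands=[
    [[0,0,0],[0,0,0]],
    [[0,0,0],[0,0,0]],
    [[0,0,0],[0,0,0]],
    [[0,0,0],[0,0,0]],
  ],
  claw=0.35,
)

```text
t: 14.25
tool_pos: [0.6053, -0.1357, 0.0236]
eef_rot: [-0.58, 1.571, -0.519]
wrist_force: [-0.4, -0.5, 0.7]
width: 0.059
```

```bash
python3 pl.py .457 -.0125 .12 3.5
```

```text
psi 3.5 -> 3.5 shift [-0.0964, 0.132, -0.1405] rot [-0.0, 0.0002, 0.0001] q [-0.32  0.68  1.52 -0.    0.95 -0.38] t 14.25
```

send_rows(
  commands=[
    [[-0.05,0,0],[0,0,0]],
    [[-0.096,0,0],[0,0,0]],
    [[-0.096,0.132,-0.14],[0,0,0]],
    [[-0.096,0.132,-0.14],[0,0,0]],
    [[-0.096,0.132,-0.14],[0,0,0]],
    [[-0.096,0.132,-0.14],[0,0,0]],
    [[-0.096,0.132,-0.14],[0,0,0]],
  ],
)

```text
t: 15.12
tool_pos: [0.458, -0.0124, 0.1199]
eef_rot: [-0.292, 1.57, -0.23]
wrist_force: [0.3, 0.9, 0.6]
width: 0.0592
```

```bash
python3 look.py w7; python3 pl.py .4565 -.0125 .029 3.5
```

```text
[207   0  30   7 152] zmax 0.0375 topmid [0.3632 0.1497 0.0346] size [0.017 0.003 0.008]
[ 197   46   53   51 2055] zmax 0.0493 topmid [0.366  0.0947 0.0468] size [0.038 0.038 0.007]
[ 301  176   38   43 1249] zmax 0.0491 topmid [ 0.4562 -0.0124  0.0465] size [0.035 0.036 0.007]
[433 235  45  19 588] zmax 0.0514 topmid [ 0.5994 -0.0545  0.0486] size [0.03  0.011 0.007]
[620 238  20  52 559] zmax 0.0369 topmid [ 0.7994 -0.0816  0.0342] size [0.004 0.032 0.009]
[298 307  65  21 907] zmax 0.0449 topmid [ 0.4845 -0.1443  0.042 ] size [0.044 0.028 0.007]
[ 0.458  -0.0124  0.1199] 15.125
psi 3.5 -> 3.5 shift [0.0908, 0.0005, -0.0022] rot [-0.0, 0.0013, 0.0004] q [-0.16  0.36  1.83 -0.    0.96 -0.22] t 15.18
```

View pics/w7.png

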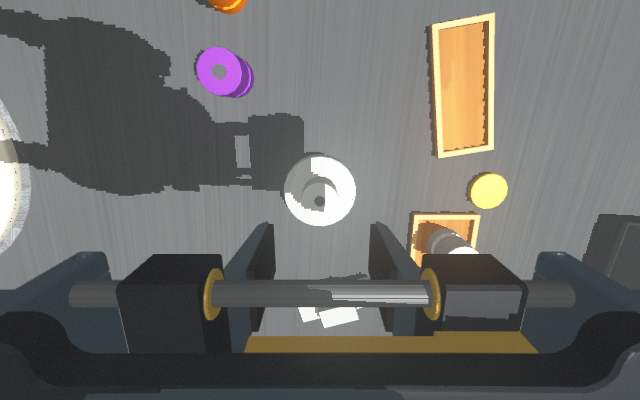

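send_rows(
  commands=[
    [[0.04,0,-0.0015],[0,0,0]],
    [[0.075,0,-0.0015],[0,0,0]],
    [[0.091,0,-0.0015],[0,0,0]],
    [[0.091,0,-0.0015],[0,0,0]],
  ],
  squeeze=55,
)

```text
t: 15.68
tool_pos: [0.4563, -0.0132, 0.0275]
eef_rot: [2.953, 1.569, 3.013]
wrist_force: [0.4, -0.2, 0.4]
width: 0.0596
```

send_rows(
  commands=[
    [[0,0,0],[0,0,0]],
    [[0,0,0],[0,0,0]],
    [[0,0,0],[0,0,0]],
    [[0,0,0],[0,0,0]],
    [[0,0,0],[0,0,0]],
    [[0,0,0],[0,0,0]],
  ],
  claw=1,
)

```text
t: 16.42
tool_pos: [0.456, -0.0125, 0.0285]
eef_rot: [-0.725, 1.571, -0.664]
wrist_force: [0.4, -0.7, -0.1]
width: 0.0023
```

send_rows(
  commands=[
    [[-0.01,0,0],[0,0,0]],
    [[-0.02,0,0],[0,0,0]],
    [[-0.02,0,0],[0,0,0]],
  ],
)

```text
t: 16.8
tool_pos: [0.4567, -0.0126, 0.0495]
eef_rot: [-0.217, 1.569, -0.156]
wrist_force: [0.1, 0.7, -0.3]
width: 0.0006
```

```bash
python3 pl.py .5946 -.323 .11 3.5
```

```text
psi 3.49 -> 3.5 shift [-0.0601, -0.3182, 0.1189] rot [-0.0001, 0.0019, 0.0004] q [-0.16  0.47  1.91  0.    0.76 -0.22] t 16.8
```

```bash
python3 - <<'E'
from h import *
from station import ctrl
c=ctrl.camera("scene")
cv2.imwrite("pics/s3.png",cv2.resize(c["frame"][80:280,180:440,::-1],None,fx=3,fy=3,interpolation=cv2.INTER_CUBIC))
o=ctrl.get_obs();c=ctrl.camera("wrist");T=campose(c,o);cv2.imwrite("pics/w8.png",c["frame"][:,:,::-1])
C=cloud(c,T)
# finger tips in wrist view: points with tool coords
M=T@np.linalg.inv(c["mount"]);q=(C-M[:3,3])@M[:3,:3]
m=(c["z_map"]>0)&(abs(q[...,2])<.03)&(abs(q[...,1])<.03)&(q[...,0]>-.08)&(C[...,2]>0.0)
print(m.sum(),q[m].min(0),q[m].max(0)); 
pickle.dump((c,o,T),open("w8.pkl","wb"))
E
```

```text
5560 [-0.0799389  -0.02945629 -0.02999916] [0.0491018  0.0299691  0.02999067]
```

View pics/s3.png

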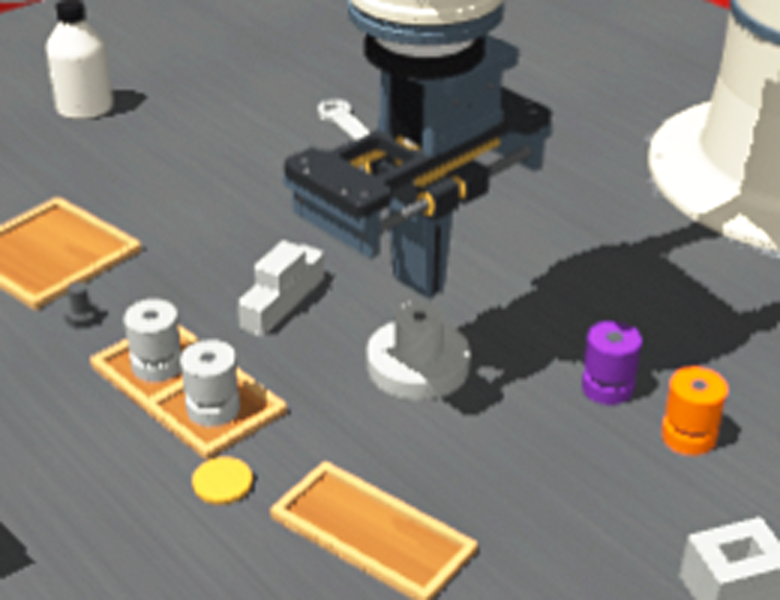

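View pics/w8.png

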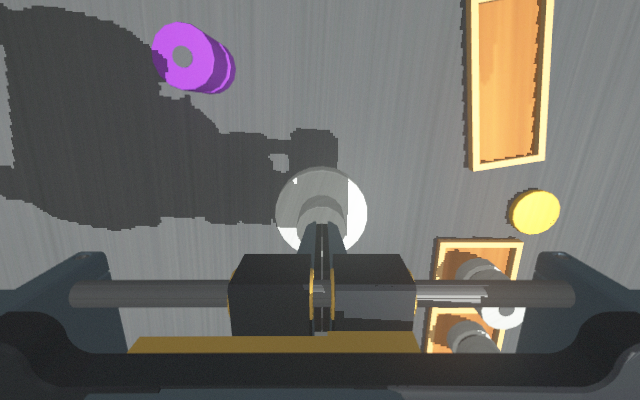

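```bash
python3 - <<'E'
from h import *
from station import ctrl
P=pickle.load(open("p0.pkl","rb"));c=P["scene"];T=campose(c)
x,y=.4567,-.0126
for z in (.0415,.05,.06,.07,.0495):
    print(z,((proj(c,T,np.array([[x,y,z],[x,y+.016,z],[x,y-.016,z]]))-[180,80])*3).round(0).tolist())
print(((proj(c,T,np.array([[x,y,.048],[x,y,0]]))-[180,80])*3).round(0))
c,o,T=pickle.load(open("w8.pkl","rb"))
C=cloud(c,T);M=T@np.linalg.inv(c["mount"]);q=(C-M[:3,3])@M[:3,:3]
for u,v in [(312,228),(332,228),(305,226),(338,226),(310,250),(332,250),(320,215),(322,240)]: print(u,v,q[v,u].round(4))
E
```

```text
0.0415 [[418.0, 324.0], [433.0, 334.0], [404.0, 313.0]]
0.05 [[419.0, 314.0], [433.0, 325.0], [404.0, 304.0]]
0.06 [[419.0, 303.0], [434.0, 313.0], [404.0, 293.0]]
0.07 [[419.0, 292.0], [434.0, 302.0], [404.0, 282.0]]
0.0495 [[419.0, 315.0], [433.0, 325.0], [404.0, 305.0]]
[[419. 317.]
 [417. 368.]]
312 228 [-0.0361  0.0167 -0.0052]
332 228 [-0.0369  0.0171  0.0063]
305 226 [ 0.0017  0.0028 -0.0116]
338 226 [0.0005 0.0033 0.0119]
310 250 [-0.0652  0.0171 -0.0053]
332 250 [-0.0645  0.0168  0.0054]
320 215 [ 0.0017  0.0111 -0.0008]
322 240 [ 0.0011 -0.0079  0.0006]
```

```bash
python3 - <<'E'
from h import *
for n in("w1","w3","w7","w6","w4","w8"):
    c,o,T=pickle.load(open(n+".pkl","rb"))
    C=cloud(c,T);M=T@np.linalg.inv(c["mount"]);q=(C-M[:3,3])@M[:3,:3]
    m=(c["z_map"]>0)&(abs(q[...,1]-.0165)<.0015)&(q[...,0]<.02)&(q[...,0]>-.1)&(C[...,2]>.06)
    v,u=np.nonzero(m); 
    for sgn in(-1,1):
        k=m&(sgn*q[...,2]>0)
        print(n,o["width"].round(4),sgn,k.sum(),"x",np.percentile(q[k][:,0],[1,50,98,100]).round(4),"z",np.percentile(q[k][:,2],[0,100]).round(4))
E
python3 - <<'E'
import cv2
a=cv2.imread("pics/w1.png")[200:340,100:520];cv2.imwrite("pics/w1c.png",cv2.resize(a,None,fx=1.9,fy=1.9))
E
```

```text
Traceback (most recent call last):
AttributeError: 'float' object has no attribute 'round'
```

```bash
python3 - <<'E'
from h import *
for n in("w1","w3","w7","w6","w4","w8"):
    c,o,T=pickle.load(open(n+".pkl","rb"))
    C=cloud(c,T);M=T@np.linalg.inv(c["mount"]);q=(C-M[:3,3])@M[:3,:3]
    m=(c["z_map"]>0)&(abs(q[...,1]-.0165)<.003)&(q[...,0]<.02)&(q[...,0]>-.1)&(C[...,2]>.06)
    for sgn in(-1,1):
        k=m&(sgn*q[...,2]>0)
        if k.sum(): print(n,round(o["width"],4),sgn,k.sum(),"x",np.percentile(q[k][:,0],[1,50,98,100]).round(4),"z",np.percentile(q[k][:,2],[0,100]).round(4))
E
```

```text
w1 0.0913 -1 1528 x [-0.0909 -0.0699 -0.0296 -0.0255] z [-0.0583 -0.0448]
w1 0.0913 1 1527 x [-0.0906 -0.0699 -0.0297 -0.0251] z [0.0453 0.0592]
w3 0.0914 -1 1518 x [-0.0907 -0.0701 -0.0296 -0.0254] z [-0.0584 -0.0448]
w3 0.0914 1 1524 x [-0.0908 -0.0698 -0.0291 -0.0259] z [0.0453 0.0591]
w7 0.0592 -1 1383 x [-0.0906 -0.0691 -0.0297 -0.0248] z [-0.0422 -0.0291]
w7 0.0592 1 1395 x [-0.0904 -0.0692 -0.0294 -0.0257] z [0.0295 0.0425]
w6 0.0349 -1 1719 x [-0.0897 -0.054   0.0127  0.0197] z [-0.0292 -0.0001]
w6 0.0349 1 1736 x [-0.0896 -0.0538  0.0134  0.0198] z [0.0005 0.0299]
w4 0.0005 -1 766 x [-0.0818 -0.0581 -0.0287 -0.0259] z [-0.0116 -0.0003]
w4 0.0005 1 768 x [-0.082  -0.0584 -0.0285 -0.026 ] z [0.001  0.0122]
w8 0.0004 -1 761 x [-0.0815 -0.0581 -0.0282 -0.0261] z [-0.0116 -0.0004]
w8 0.0004 1 798 x [-0.0817 -0.0591 -0.029  -0.0254] z [0.     0.0121]
```

send_rows(
  commands=[
    [[0,0,0],[0,0,0]],
    [[0,0,0],[0,0,0]],
    [[0,0,0],[0,0,0]],
    [[0,0,0],[0,0,0]],
    [[0,0,0],[0,0,0]],
    [[0,0,0],[0,0,0]],
    [[0.02,0,0],[0,0,0]],
    [[0.03,0,0],[0,0,0]],
  ],
  claw=0.3,
)

```text
t: 17.9
tool_pos: [0.4557, -0.0125, 0.0179]
eef_rot: [2.951, 1.57, 3.012]
wrist_force: [-0.1, -0.0, -0.1]
width: 0.0638
```

send_rows(
  commands=[
    [[0.01,0,0],[0,0,0]],
    [[0.02,0,0],[0,0,0]],
    [[0.023,0,0],[0,0,0]],
    [[0.023,0,0],[0,0,0]],
  ],
)

```text
t: 18.4
tool_pos: [0.4559, -0.0125, -0.0046]
eef_rot: [2.889, 1.571, 2.95]
wrist_force: [-0.1, 0.3, 0.8]
width: 0.064
```

No contact, as the shorter-than-stated fingers predict. Closing on the boss.

send_rows(
  commands=[
    [[0,0,0],[0,0,0]],
    [[0,0,0],[0,0,0]],
    [[0,0,0],[0,0,0]],
    [[0,0,0],[0,0,0]],
    [[0,0,0],[0,0,0]],
    [[0,0,0],[0,0,0]],
  ],
  claw=1,
)

```text
t: 19.15
tool_pos: [0.4561, -0.0126, -0.0043]
eef_rot: [-0.18, 1.57, -0.119]
wrist_force: [0.5, -0.4, 5.7]
width: 0.0351
```

send_rows(
  commands=[
    [[-0.01,0,0],[0,0,0]],
    [[-0.02,0,0],[0,0,0]],
    [[-0.02,0,0],[0,0,0]],
  ],
)

```text
t: 19.52
tool_pos: [0.4565, -0.0126, 0.0164]
eef_rot: [-0.21, 1.569, -0.149]
wrist_force: [0.8, 0.2, -4.7]
width: 0.0349
```

```bash
python3 pl.py .5946 -.323 .08 3.5
```

```text
psi 3.49 -> 3.5 shift [-0.0633, -0.3183, 0.119] rot [-0.0001, 0.0015, 0.0003] q [-0.16  0.54  1.93  0.    0.67 -0.22] t 19.52
```

send_rows(
  commands=[
    [[-0.03,0,0],[0,0,0]],
    [[-0.063,-0.02,0.01],[0,0,0]],
    [[-0.063,-0.07,0.026],[0,0,0]],
    [[-0.063,-0.125,0.047],[0,0,0]],
    [[-0.063,-0.18,0.067],[0,0,0]],
    [[-0.063,-0.235,0.088],[0,0,0]],
    [[-0.063,-0.285,0.107],[0,0,0]],
    [[-0.063,-0.318,0.119],[0,0,0]],
  ],
)

```text
t: 20.52
tool_pos: [0.5945, -0.325, 0.078]
eef_rot: [-2.481, 1.571, -2.421]
wrist_force: [0.7, 0.8, -4.6]
width: 0.0351
```

send_rows(
  commands=[
    [[0,0,0],[0,0,0]],
    [[0,0,0],[0,0,0]],
  ],
)

```text
t: 20.78
tool_pos: [0.5934, -0.3219, 0.0779]
eef_rot: [2.412, 1.569, 2.473]
wrist_force: [0.5, 0.9, -5.1]
width: 0.0349
```

```bash
python3 look.py w9; python3 pl.py .5946 -.323 -.0005 3.5
```

```text
[ 590    0   50   91 3203] zmax 0.0535 topmid [ 0.8049 -0.1931  0.0512] size [0.013 0.036 0.012]
[351  84  19  19 295] zmax 0.0319 topmid [ 0.6174 -0.2257  0.0293] size [0.014 0.013 0.006]
[278 181  88  21 172] zmax 0.0898 topmid [ 0.5921 -0.2912  0.0869] size [0.057 0.015 0.006]
[ 0.5934 -0.3219  0.0779] 20.775
psi 3.52 -> 3.5 shift [0.0786, -0.0016, 0.0012] rot [0.0003, -0.0011, -0.001] q [-0.59  0.67  1.33  0.    1.14 -0.65] t 20.82
```

View pics/w9.png

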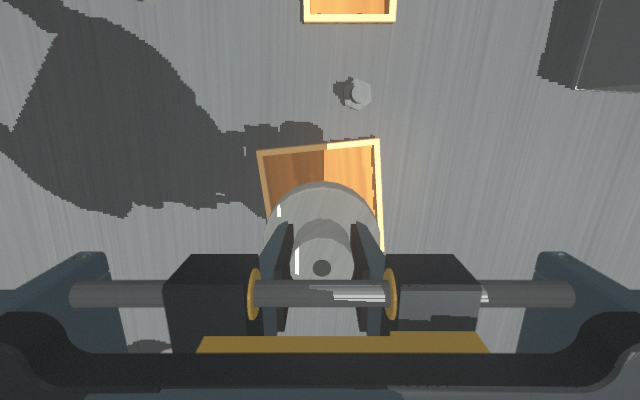

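send_rows(
  commands=[
    [[0.04,-0.0015,0.001],[0,0,0]],
    [[0.065,-0.0015,0.001],[0,0,0]],
    [[0.078,-0.0015,0.001],[0,0,0]],
    [[0.078,-0.0015,0.001],[0,0,0]],
    [[0.078,-0.0015,0.001],[0,0,0]],
  ],
)

```text
t: 21.45
tool_pos: [0.5958, -0.3243, 0.0016]
eef_rot: [-0.649, 1.569, -0.588]
wrist_force: [-0.1, -0.4, -4.6]
width: 0.0353
```

send_rows(
  commands=[
    [[0,0,0],[0,0,0]],
    [[0,0,0],[0,0,0]],
    [[0,0,0],[0,0,0]],
    [[0,0,0],[0,0,0]],
  ],
  claw=0.3,
)

```text
t: 21.95
tool_pos: [0.5953, -0.3242, 0.0007]
eef_rot: [-0.632, 1.571, -0.571]
wrist_force: [0.3, -0.1, 0.4]
width: 0.0636
```

```bash
python3 pl.py .485 -.1415 .10 110
```

```text
psi 3.49 -> -70.0 shift [-0.0994, 0.1891, -0.0989] rot [1.2827, 0.0003, -0.0] q [-0.59  0.77  1.37  0.    1.   -0.65] t 21.95
```

send_rows(
  commands=[
    [[-0.05,0,0],[0,0,0]],
    [[-0.099,0,0],[0,0,0]],
    [[-0.099,0.189,-0.099],[1.283,0,0]],
    [[-0.099,0.189,-0.099],[1.283,0,0]],
    [[-0.099,0.189,-0.099],[1.283,0,0]],
    [[-0.099,0.189,-0.099],[1.283,0,0]],
    [[-0.099,0.189,-0.099],[1.283,0,0]],
    [[-0.099,0.189,-0.099],[1.283,0,0]],
  ],
  claw=0.3,
)

```text
t: 22.95
tool_pos: [0.4849, -0.1412, 0.0998]
eef_rot: [0.635, 1.57, -0.434]
wrist_force: [0.3, -0.2, 0.1]
width: 0.0639
```

```bash
python3 pl.py .485 -.1415 .10 110
```

```text
psi -61.29 -> -70.0 shift [-0.0002, -0.0, 0.0003] rot [0.1521, 0.0003, -0.0003] q [-0.4   0.44  1.74 -0.    0.96  0.67] t 22.95
```

send_rows(
  commands=[
    [[0,0,0],[0.17,0,0]],
    [[0,0,0],[0.17,0,0]],
    [[0,0,0],[0.17,0,0]],
  ],
)

```text
t: 23.32
tool_pos: [0.4849, -0.1415, 0.0995]
eef_rot: [1.267, 1.571, 0.037]
wrist_force: [-0.3, -0.2, 0.7]
width: 0.0636
```

```bash
python3 look.py w10; python3 pl.py .485 -.1415 -.012 110; python3 - <<'E'
from h import *
c,o,T=pickle.load(open("w10.pkl","rb"));C=cloud(c,T);v,u=np.mgrid[0:400,0:640]
for z0,z1,zp in((.02,.032,.026),(.02,.06,.026),(.038,.06,.048)):
    m=(np.hypot(C[...,0]-.485,C[...,1]+.1415)<.06)&(C[...,2]>z0)&(C[...,2]<z1)
    print(m.sum(),cv2.minAreaRect((C[m][:,:2]*1000).astype(np.float32)))
E
```

```text
[ 255    7   52   63 2499] zmax 0.0522 topmid [ 0.6012 -0.068   0.0497] size [0.038 0.037 0.008]
[ 340   36   51   57 2260] zmax 0.0523 topmid [ 0.6058 -0.1349  0.0498] size [0.038 0.037 0.007]
[455  83  23  19 358] zmax 0.0319 topmid [ 0.6178 -0.2252  0.029 ] size [0.015 0.015 0.007]
[ 507  111   91   83 5028] zmax 0.0518 topmid [ 0.5958 -0.3231  0.0493] size [0.036 0.036 0.008]
[ 309  154   26   91 2176] zmax 0.0449 topmid [ 0.4846 -0.1422  0.0423] size [0.044 0.033 0.007]
[   9  214   68   48 2269] zmax 0.0491 topmid [0.3665 0.0948 0.0464] size [0.038 0.039 0.007]
[ 0.4849 -0.1415  0.0995] 23.325
psi -70.51 -> -70.0 shift [0.1115, 0.0002, 0.0] rot [-0.0089, -0.0, 0.0] q [-0.4   0.44  1.74 -0.    0.96  0.83] t 23.38
1056 ((484.6955871582031, -142.39080810546875), (89.50376892089844, 21.790813446044922), 20.056520462036133)
2176 ((484.7116394042969, -142.4493865966797), (89.50593566894531, 22.033388137817383), 20.14791488647461)
1077 ((484.2801818847656, -142.6289825439453), (40.55963134765625, 21.996610641479492), 20.266386032104492)
```

View pics/w10.png

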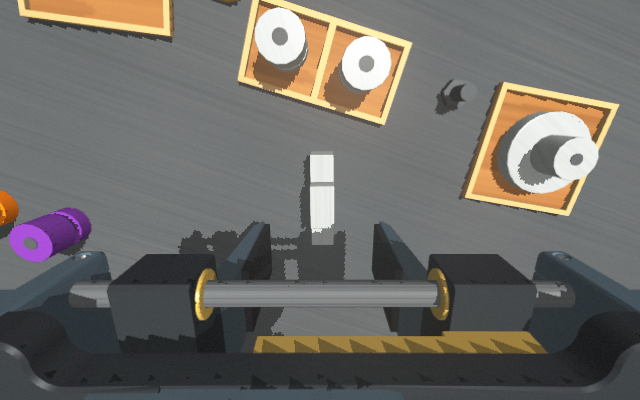

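send_rows(
  commands=[
    [[0.04,0.001,0.001],[-0.009,0,0]],
    [[0.085,0.001,0.001],[-0.009,0,0]],
    [[0.1115,0.001,0.001],[-0.009,0,0]],
    [[0.1115,0.001,0.001],[-0.009,0,0]],
  ],
  squeeze=45,
)

```text
t: 23.88
tool_pos: [0.485, -0.1417, -0.0133]
eef_rot: [-2.322, 1.567, 2.738]
wrist_force: [0.9, -0.6, 0.7]
width: 0.0639
```

send_rows(
  commands=[
    [[0,0,0],[0,0,0]],
    [[0,0,0],[0,0,0]],
    [[0,0,0],[0,0,0]],
    [[0,0,0],[0,0,0]],
    [[0,0,0],[0,0,0]],
    [[0,0,0],[0,0,0]],
    [[0,0,0],[0,0,0]],
  ],
  claw=1,
)

```text
t: 24.75
tool_pos: [0.4863, -0.1422, -0.0117]
eef_rot: [0.874, 1.57, -0.351]
wrist_force: [-0.5, -0.3, 7.3]
width: 0.0221
```

send_rows(
  commands=[
    [[-0.01,0,0],[0,0,0]],
    [[-0.02,0,0],[0,0,0]],
    [[-0.02,0,0],[0,0,0]],
  ],
)

```text
t: 25.12
tool_pos: [0.4867, -0.1423, 0.0089]
eef_rot: [0.827, 1.569, -0.398]
wrist_force: [-0.3, -0.0, -2.8]
width: 0.0221
```

```bash
python3 pl.py .590 .097 .08 12.8
```

```text
psi -70.19 -> 12.8 shift [-0.071, 0.1784, -0.1901] rot [-1.4484, 0.0017, -0.0002] q [-0.4   0.59  1.82  0.    0.73  0.82] t 25.12
```

send_rows(
  commands=[
    [[-0.04,0,0],[0,0,0]],
    [[-0.071,0.02,-0.02],[-0.15,0,0]],
    [[-0.071,0.05,-0.053],[-0.33,0,0]],
    [[-0.071,0.08,-0.085],[-0.51,0,0]],
    [[-0.071,0.11,-0.117],[-0.69,0,0]],
    [[-0.071,0.14,-0.15],[-0.87,0,0]],
    [[-0.071,0.165,-0.175],[-1.05,0,0]],
    [[-0.071,0.178,-0.19],[-1.23,0,0]],
  ],
)

```text
t: 26.12
tool_pos: [0.5896, 0.0987, 0.0788]
eef_rot: [1.843, 1.571, 1.855]
wrist_force: [-0.0, -0.8, -4.0]
width: 0.0219
```

```bash
python3 pl.py .590 .097 .08 12.8
```

```text
psi 0.7 -> 12.8 shift [-0.0012, -0.0017, 0.0004] rot [-0.2112, -0.0, -0.0001] q [0.07 0.58 1.53 0.   1.03 0.05] t 26.12
```

send_rows(
  commands=[
    [[0,0,0],[-0.15,0,0]],
    [[0,0,0],[-0.215,0,0]],
    [[0,0,0],[-0.215,0,0]],
    [[0,0,0],[-0.215,0,0]],
  ],
)

```text
t: 26.62
tool_pos: [0.5891, 0.0969, 0.0789]
eef_rot: [2.954, 1.571, -3.111]
wrist_force: [0.4, 0.0, -3.9]
width: 0.0217
```

```bash
python3 look.py w11; python3 pl.py .590 .097 -.008 12.8
```

```text
[   0   24   80   63 3966] zmax 0.0493 topmid [0.3636 0.1674 0.0466] size [0.036 0.038 0.007]
[ 584  127   56  119 4575] zmax 0.0652 topmid [0.8222 0.1593 0.0617] size [0.031 0.053 0.012]
[   9  131   79   52 3222] zmax 0.0492 topmid [0.3661 0.095  0.0465] size [0.039 0.038 0.007]
[0.5891 0.0969 0.0789] 26.625
psi 12.52 -> 12.8 shift [0.087, -0.0001, 0.0009] rot [-0.0049, -0.0001, -0.0] q [ 0.06  0.58  1.54 -0.    1.03 -0.16] t 26.68
```

View pics/w11.png

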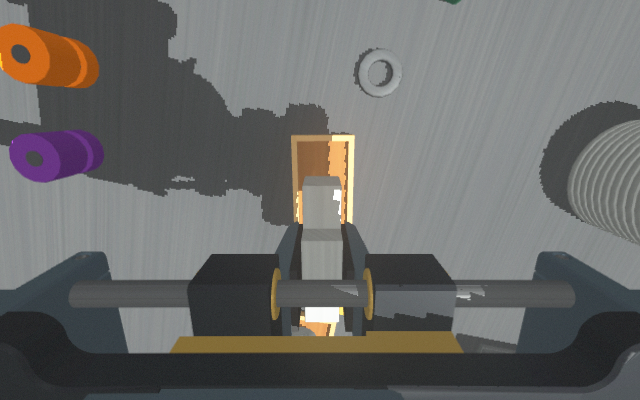

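send_rows(
  commands=[
    [[0.04,0,0.001],[-0.005,0,0]],
    [[0.075,0,0.001],[-0.005,0,0]],
    [[0.087,0,0.001],[-0.005,0,0]],
    [[0.087,0,0.001],[-0.005,0,0]],
    [[0.087,0,0.001],[-0.005,0,0]],
  ],
)

```text
t: 27.3
tool_pos: [0.5908, 0.0972, -0.0072]
eef_rot: [-0.154, 1.57, 0.07]
wrist_force: [0.1, 0.3, -4.3]
width: 0.0219
```

send_rows(
  commands=[
    [[0,0,0],[0,0,0]],
    [[0,0,0],[0,0,0]],
    [[0,0,0],[0,0,0]],
    [[0,0,0],[0,0,0]],
  ],
  claw=0.3,
)

```text
t: 27.8
tool_pos: [0.5903, 0.0972, -0.0079]
eef_rot: [-0.209, 1.571, 0.016]
wrist_force: [0.0, -0.3, 0.6]
width: 0.0587
```

```bash
python3 pl.py .450 .275 .09 66
```

```text
psi 12.89 -> 66.0 shift [-0.0979, 0.2046, -0.0971] rot [-0.9269, 0.0002, 0.0001] q [ 0.06  0.7   1.59 -0.    0.85 -0.16] t 27.8
```

send_rows(
  commands=[
    [[-0.05,0,0],[0,0,0]],
    [[-0.098,0,0],[0,0,0]],
    [[-0.098,0.205,-0.097],[-0.927,0,0]],
    [[-0.098,0.205,-0.097],[-0.927,0,0]],
    [[-0.098,0.205,-0.097],[-0.927,0,0]],
    [[-0.098,0.205,-0.097],[-0.927,0,0]],
    [[-0.098,0.205,-0.097],[-0.927,0,0]],
    [[-0.098,0.205,-0.097],[-0.927,0,0]],
  ],
)

```text
t: 28.8
tool_pos: [0.4497, 0.2757, 0.0901]
eef_rot: [-1.133, 1.571, 0.019]
wrist_force: [0.4, -0.2, -0.0]
width: 0.0635
```

```bash
python3 look.py w12; python3 pl.py .450 .275 .09 66;python3 - <<'E'
from h import *
c,o,T=pickle.load(open("w12.pkl","rb"));C=cloud(c,T)
for nm,(x,y),r,z0,z1 in (("hub",(.450,.275),.045,.025,.045),("handle",(.385,.303),.02,.045,.06),("shaft",(.617,.325),.03,.055,.08),("box",(.617,.325),.08,.025,.046)):
    m=(np.hypot(C[...,0]-x,C[...,1]-y)<r)&(C[...,2]>z0)&(C[...,2]<z1)
    print(nm,m.sum(),np.round(np.hstack([np.ravel(a) for a in cv2.minAreaRect((C[m][:,:2]*1000).astype(np.float32))]),2))
from station import ctrl
c=ctrl.camera("top");T=campose(c);C=cloud(c,T)
pickle.dump((c,o,T),open("top2.pkl","wb"))
I=ortho(c,T,.42,.68,-.40,.17,.02,.00075);cv2.imwrite("pics/t2.png",I)
E
```

```text
[308 116  23  24 423] zmax 0.0531 topmid [0.3859 0.3018 0.0505] size [0.017 0.017 0.007]
[ 618  125   22   71 1065] zmax 0.0392 topmid [0.5276 0.5344 0.0362] size [0.047 0.011 0.009]
[ 133  142   61   49 2291] zmax 0.0491 topmid [0.3615 0.1678 0.0466] size [0.037 0.039 0.008]
[ 298  176   47   59 2229] zmax 0.037 topmid [0.4503 0.2753 0.0342] size [0.061 0.055 0.007]
[  62  180   66   49 2400] zmax 0.0491 topmid [0.3661 0.095  0.0464] size [0.037 0.039 0.007]
[0.4497 0.2757 0.0901] 28.8
psi 65.78 -> 66.0 shift [0.0001, -0.0001, -0.0003] rot [-0.0039, 0.0, 0.0002] q [ 0.44  0.48  1.7  -0.    0.96 -0.71] t 28.85
hub 2145 [450.61 275.01  39.91  50.97  67.43]
handle 414 [385.98 301.76  17.42  16.82  21.44]
shaft 0 [0. 0. 0. 0. 0.]
box 17 [607.39 287.12   1.91  11.07  61.22]
```

View pics/w12.png

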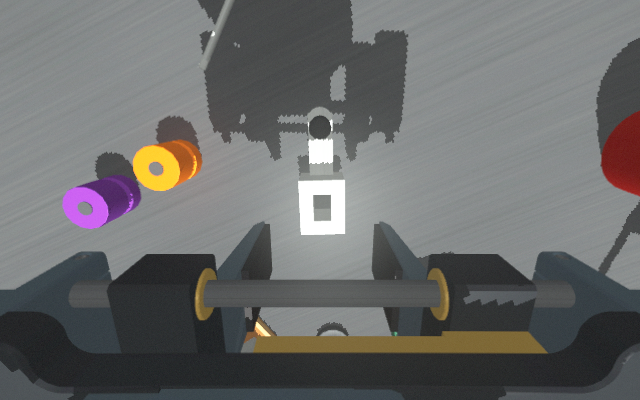

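View pics/t2.png

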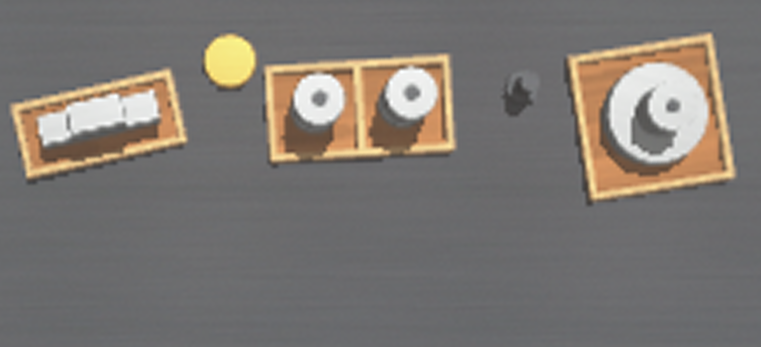

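```bash
python3 pl.py .617 .325 .13 78.5
```

```text
psi 65.72 -> 78.5 shift [-0.04, -0.1316, 0.1141] rot [-0.223, -0.0, 0.0001] q [ 0.44  0.48  1.7  -0.    0.96 -0.71] t 28.9
```

send_rows(
  commands=[
    [[-0.04,-0.02,0.02],[-0.1,0,0]],
    [[-0.04,-0.132,0.114],[-0.223,0,0]],
    [[-0.04,-0.132,0.114],[-0.223,0,0]],
    [[-0.04,-0.132,0.114],[-0.223,0,0]],
    [[-0.04,-0.132,0.114],[-0.223,0,0]],
    [[-0.04,-0.132,0.114],[-0.223,0,0]],
  ],
)

```text
t: 29.65
tool_pos: [0.616, 0.3252, 0.1297]
eef_rot: [2.107, 1.57, -2.804]
wrist_force: [-0.0, -0.2, -0.6]
width: 0.0635
```

```bash
python3 look.py w13; python3 pl.py .617 .325 .09 78.5;python3 - <<'E'
from h import *
c,o,T=pickle.load(open("w13.pkl","rb"));C=cloud(c,T)
for nm,(x,y),r,z0,z1 in (("hub",(.450,.275),.045,.025,.045),("shaft",(.617,.325),.03,.060,.067),("tip",(.617,.325),.03,.068,.08),("box",(.617,.325),.08,.025,.046)):
    m=(np.hypot(C[...,0]-x,C[...,1]-y)<r)&(C[...,2]>z0)&(C[...,2]<z1)
    if m.sum(): print(nm,m.sum(),np.round(np.hstack([np.ravel(a) for a in cv2.minAreaRect((C[m][:,:2]*1000).astype(np.float32))]),2),C[m].mean(0))
E
```

```text
[ 203    0   56   64 2636] zmax 0.0373 topmid [0.455  0.2753 0.035 ] size [0.051 0.055 0.008]
[  517     0   123   277 13219] zmax 0.0877 topmid [0.6143 0.5614 0.0841] size [0.23  0.074 0.012]
[ 615    0   25   98 1843] zmax 0.0698 topmid [0.5674 0.5925 0.0689] size [0.014 0.021 0.023]
[ 282  145   82   95 7355] zmax 0.0639 topmid [0.6171 0.3257 0.053 ] size [0.107 0.09  0.036]
[  62  185   88   52 1849] zmax 0.0478 topmid [0.5915 0.0953 0.0451] size [0.03  0.044 0.007]
[0.616  0.3252 0.1297] 29.65
psi 78.69 -> 78.5 shift [0.04, -0.0012, -0.0001] rot [0.0034, -0.0005, -0.0008] q [ 0.4   0.65  1.22  0.    1.28 -0.97] t 29.7
hub 2455 [451.02 275.03  41.38  50.31  68.26] [0.45348827 0.27576149 0.03488037]
shaft 166 [617.12 325.39  10.28  20.18  78.48] [0.61577179 0.32563577 0.06358495]
tip 85 [616.93 325.38   4.57  14.37  78.87] [0.61713865 0.32532817 0.06941503]
box 6984 [616.55 325.48  80.21  98.69  78.74] [0.61261093 0.32630597 0.03793642]
```

View pics/w13.png

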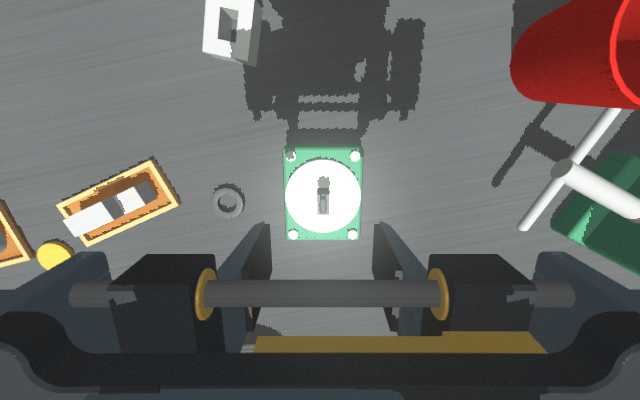

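```bash
python3 pl.py .4505 .2752 .075 67.45
```

```text
psi 78.69 -> 67.45 shift [0.0552, 0.1523, -0.0815] rot [0.1962, -0.0006, -0.0007] q [ 0.4   0.65  1.22  0.    1.28 -0.97] t 29.7
```

send_rows(
  commands=[
    [[0,0.152,-0.0815],[0.196,0,0]],
    [[0,0.152,-0.0815],[0.196,0,0]],
    [[0,0.152,-0.0815],[0.196,0,0]],
    [[0.055,0.152,-0.0815],[0.196,0,0]],
    [[0.055,0.152,-0.0815],[0.196,0,0]],
    [[0.055,0.152,-0.0815],[0.196,0,0]],
    [[0.055,0.152,-0.0815],[0.196,0,0]],
  ],
)

```text
t: 30.58
tool_pos: [0.453, 0.2759, 0.0764]
eef_rot: [-0.744, 1.569, 0.435]
wrist_force: [1.8, -0.3, 0.0]
width: 0.0637
```

```bash
python3 pl.py .4505 .2752 -.017 67.45
```

```text
psi 67.53 -> 67.45 shift [0.0934, 0.0022, -0.0018] rot [0.0015, 0.0016, 0.0015] q [ 0.43  0.5   1.71  0.    0.93 -0.74] t 30.57
```

send_rows(
  commands=[
    [[0.03,0.001,-0.001],[0,0,0]],
    [[0.06,0.001,-0.001],[0,0,0]],
    [[0.06,0.001,-0.001],[0,0,0]],
    [[0.06,0.001,-0.001],[0,0,0]],
  ],
)

```text
t: 31.08
tool_pos: [0.4514, 0.2753, 0.0163]
eef_rot: [-0.73, 1.569, 0.448]
wrist_force: [0.2, -0.4, 1.4]
width: 0.0637
```

```bash
python3 pl.py .4505 .2752 -.017 67.45
```

```text
psi 67.54 -> 67.45 shift [0.0333, 0.0009, -0.0005] rot [0.0016, 0.0011, 0.001] q [ 0.43  0.6   1.76  0.    0.79 -0.74] t 31.07
```

send_rows(
  commands=[
    [[0.02,0.001,0],[0,0,0]],
    [[0.033,0.001,0],[0,0,0]],
    [[0.033,0.001,0],[0,0,0]],
    [[0.033,0.001,0],[0,0,0]],
  ],
)

```text
t: 31.58
tool_pos: [0.45, 0.2755, -0.0174]
eef_rot: [-0.754, 1.57, 0.425]
wrist_force: [0.2, -0.4, 0.3]
width: 0.0638
```

send_rows(
  commands=[
    [[0,0,0],[0,0,0]],
    [[0,0,0],[0,0,0]],
    [[0,0,0],[0,0,0]],
    [[0,0,0],[0,0,0]],
    [[0,0,0],[0,0,0]],
    [[0,0,0],[0,0,0]],
    [[0,0,0],[0,0,0]],
  ],
  claw=1,
  squeeze=55,
)

```text
t: 32.45
tool_pos: [0.4499, 0.2754, -0.0178]
eef_rot: [-0.728, 1.57, 0.451]
wrist_force: [-0.1, -0.1, 5.9]
width: 0.0398
```

```bash
python3 pl.py .6170 .3254 .09 78.6
```

```text
psi 67.55 -> 78.6 shift [-0.1077, -0.1354, 0.11] rot [-0.1928, 0.0003, 0.0003] q [ 0.44  0.66  1.78  0.    0.71 -0.74] t 32.45
```

send_rows(
  commands=[
    [[-0.04,0,0],[0,0,0]],
    [[-0.08,0,0],[0,0,0]],
    [[-0.108,-0.03,0.025],[-0.05,0,0]],
    [[-0.108,-0.065,0.053],[-0.1,0,0]],
    [[-0.108,-0.1,0.081],[-0.15,0,0]],
    [[-0.108,-0.125,0.1],[-0.193,0,0]],
    [[-0.108,-0.135,0.11],[-0.193,0,0]],
    [[-0.108,-0.135,0.11],[-0.193,0,0]],
  ],
)

```text
t: 33.45
tool_pos: [0.6167, 0.3254, 0.0892]
eef_rot: [2.171, 1.57, -2.741]
wrist_force: [-1.0, -0.9, -3.9]
width: 0.0395
```

send_rows(
  commands=[
    [[0,0,0],[0,0,0]],
    [[0,0,0],[0,0,0]],
  ],
)

```text
t: 33.7
tool_pos: [0.6157, 0.3252, 0.09]
eef_rot: [2.181, 1.57, -2.73]
wrist_force: [0.3, -0.1, -3.6]
width: 0.0399
```

```bash
sed -i 's/<0.09))/<0.16))/' look.py; python3 look.py w14; python3 pl.py .6163 .3255 .058 78.6;python3 - <<'E'
from h import *
c,o,T=pickle.load(open("w14.pkl","rb"));C=cloud(c,T)
M=T@np.linalg.inv(c["mount"]);q=(C-M[:3,3])@M[:3,:3]
m=(abs(C[...,2]-.144)<.006)&(np.hypot(C[...,0]-.617,C[...,1]-.325)<.06)
p=C[m];print(m.sum(),cv2.minAreaRect((p[:,:2]*1000).astype(np.float32)))
m=(abs(C[...,2]-.16)<.006)&(np.hypot(C[...,0]-.548,C[...,1]-.34)<.03)
p=C[m];print(m.sum(),m.sum() and cv2.minAreaRect((p[:,:2]*1000).astype(np.float32)))
E
```

```text
[ 551    0   89  105 8087] zmax 0.0937 topmid [0.5378 0.5306 0.0912] size [0.052 0.015 0.012]
[  255   105   134   175 13743] zmax 0.1596 topmid [0.5787 0.328  0.1565] size [0.079 0.062 0.007]
[ 547  127   93  149 5045] zmax 0.0698 topmid [0.64   0.5361 0.0671] size [0.079 0.066 0.008]
[  27  196   99   58 2379] zmax 0.0477 topmid [0.5911 0.0953 0.0452] size [0.029 0.044 0.007]
[286 307  71   3 212] zmax 0.1445 topmid [0.6398 0.3195 0.1434] size [0.01  0.039 0.003]
[0.6157 0.3252 0.09  ] 33.7
psi 78.62 -> 78.6 shift [0.0321, -0.0004, 0.0003] rot [0.0003, -0.0002, -0.0003] q [ 0.4   0.69  1.25 -0.    1.2  -0.97] t 33.75
4066 ((616.1741333007812, 324.6303405761719), (61.384010314941406, 51.01520919799805), 78.29267120361328)
1337 ((547.6339721679688, 338.44757080078125), (17.221179962158203, 17.248563766479492), 34.659339904785156)
```

View pics/w14.png

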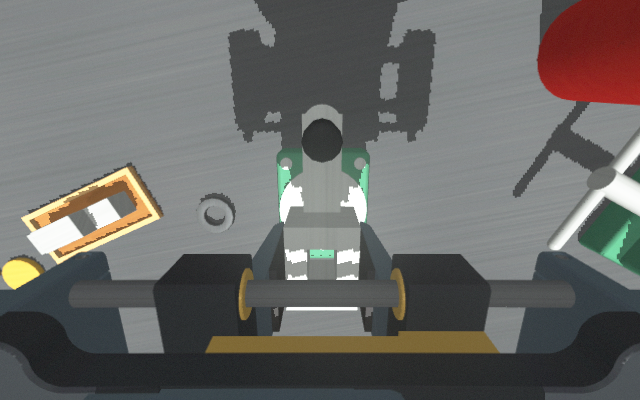

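send_rows(
  commands=[
    [[0.02,-0.001,0.0005],[0,0,0]],
    [[0.032,-0.001,0.0005],[0,0,0]],
    [[0.038,-0.001,0.0005],[0,0,0]],
    [[0.044,-0.001,0.0005],[0,0,0]],
    [[0.044,-0.001,0.0005],[0,0,0]],
  ],
)

```text
t: 34.38
tool_pos: [0.6174, 0.3256, 0.0456]
eef_rot: [2.186, 1.57, -2.726]
wrist_force: [-0.0, 0.1, -2.6]
width: 0.0399
```

send_rows(
  commands=[
    [[0.006,0,0],[0,0,0]],
    [[0.012,0,0],[0,0,0]],
    [[0.018,0,0],[0,0,0]],
    [[0.0215,0,0],[0,0,0]],
    [[0.0215,0,0],[0,0,0]],
  ],
)

```text
t: 35.0
tool_pos: [0.6174, 0.3256, 0.0242]
eef_rot: [2.184, 1.57, -2.727]
wrist_force: [0.3, 0.6, -3.8]
width: 0.0402
```

send_rows(
  commands=[
    [[0.001,0,0],[0,0,0]],
    [[0.002,0,0],[0,0,0]],
    [[0.002,0,0],[0,0,0]],
  ],
)

```text
t: 35.38
tool_pos: [0.6175, 0.3257, 0.0225]
eef_rot: [0.043, 1.571, 1.415]
wrist_force: [0.7, -0.5, -3.2]
width: 0.0396
```

send_rows(
  commands=[
    [[0,0,0],[0,0,0]],
    [[0,0,0],[0,0,0]],
    [[0,0,0],[0,0,0]],
    [[0,0,0],[0,0,0]],
    [[-0.02,0,0],[0,0,0]],
    [[-0.07,0,0],[0,0,0]],
    [[-0.12,0,0],[0,0,0]],
    [[-0.12,0,0],[0,0,0]],
  ],
  claw=0.3,
)

```text
t: 36.38
tool_pos: [0.6201, 0.3268, 0.1486]
eef_rot: [-0.97, 1.562, 0.402]
wrist_force: [0.6, -0.4, -0.9]
width: 0.064
```

```bash
python3 look.py w15;python3 - <<'E'
from h import *
c,o,T=pickle.load(open("w15.pkl","rb"));C=cloud(c,T)
for nm,z0,z1 in(("hubtop",.071,.082),("handle",.086,.1)):
    m=(C[...,2]>z0)&(C[...,2]<z1)&(np.hypot(C[...,0]-.6,C[...,1]-.33)<.08)
    p=C[m];print(nm,m.sum(),np.median(p[:,2]),cv2.minAreaRect((p[:,:2]*1000).astype(np.float32)))
E
```

```text
[  503     0   137   274 21893] zmax 0.1196 topmid [0.6172 0.5559 0.1162] size [0.222 0.068 0.011]
[ 281  104   77  125 7367] zmax 0.0917 topmid [0.5935 0.3252 0.0828] size [0.105 0.049 0.023]
[  72  177   83   50 1682] zmax 0.0479 topmid [0.5914 0.0955 0.0451] size [0.029 0.042 0.007]
[241 341  15  11 121] zmax 0.0386 topmid [0.8103 0.1912 0.0359] size [0.005 0.015 0.007]
[0.6201 0.3268 0.1486] 36.375
hubtop 1808 0.0756882679026355 ((591.9827880859375, 330.435791015625), (40.064022064208984, 103.40718078613281), 78.35818481445312)
handle 362 0.09147671773214136 ((549.699951171875, 339.13385009765625), (16.74094009399414, 16.876543045043945), 32.31623077392578)
```

View pics/w15.png

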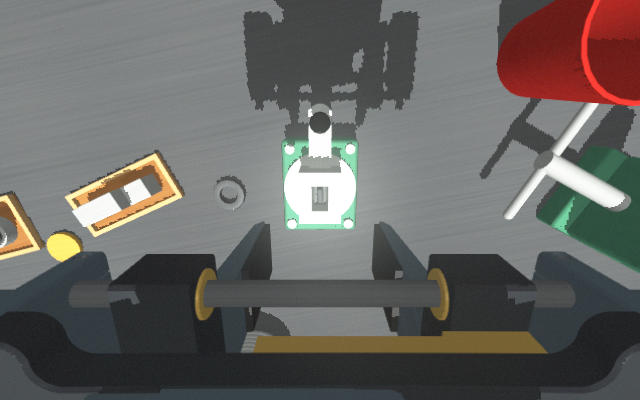

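send_rows(
  commands=[
    [[0,0,0],[0,0,0]],
    [[0,0,0],[0,0,0]],
  ],
)

```text
t: 36.67
tool_pos: [0.6169, 0.3255, 0.1415]
eef_rot: [2.155, 1.569, -2.756]
wrist_force: [-0.5, -0.2, 0.4]
width: 0.064
```

```bash
python3 - <<'E'
from h import *
from station import ctrl
for n in("top","scene"):
    c=ctrl.camera(n);T=campose(c);C=cloud(c,T)
    for nm,x,y,r,z0,z1 in(("r1",.6015,-.068,.035,.04,.07),("r2",.605,-.135,.035,.04,.07),("chuck flange",.595,-.323,.05,.012,.03),("chuck boss",.595,-.323,.05,.04,.07),("gauge bar",.59,.097,.06,.02,.036),("gauge blk",.59,.097,.06,.038,.06)):
        m=(np.hypot(C[...,0]-x,C[...,1]-y)<r)&(C[...,2]>z0)&(C[...,2]<z1)
        p=C[m]; print(n,nm,m.sum(),m.sum() and (np.percentile(p[:,2],[5,50,95]).round(4),np.round(cv2.minAreaRect((p[:,:2]*1000).astype(np.float32))[0],1)))
    cv2.imwrite(f"pics/{n}_end.png",c["frame"][:,:,::-1])
E
```

```text
top r1 173 (array([0.0464, 0.051 , 0.0539]), array([601. , -65.1]))
top r2 180 (array([0.0472, 0.0508, 0.0534]), array([ 604.8, -133.2]))
top chuck flange 472 (array([0.0174, 0.0207, 0.0239]), array([ 595.2, -322.5]))
top chuck boss 173 (array([0.0439, 0.0511, 0.054 ]), array([ 595.7, -322.6]))
top gauge bar 180 (array([0.0239, 0.0287, 0.0322]), array([590.7,  96. ]))
top gauge blk 143 (array([0.0437, 0.047 , 0.0497]), array([591.1,  96.2]))
scene r1 246 (array([0.0418, 0.0521, 0.054 ]), array([602.6, -68.1]))
scene r2 202 (array([0.0418, 0.0506, 0.0526]), array([ 607.4, -133.9]))
scene chuck flange 374 (array([0.0134, 0.0212, 0.0255]), array([ 599.8, -319.3]))
scene chuck boss 146 (array([0.0417, 0.0509, 0.0535]), array([ 595.9, -322.3]))
scene gauge bar 404 (array([0.0214, 0.0297, 0.0337]), array([592.5,  94.5]))
scene gauge blk 265 (array([0.0399, 0.0479, 0.0498]), array([591.9,  94.7]))
```

View pics/scene_end.png

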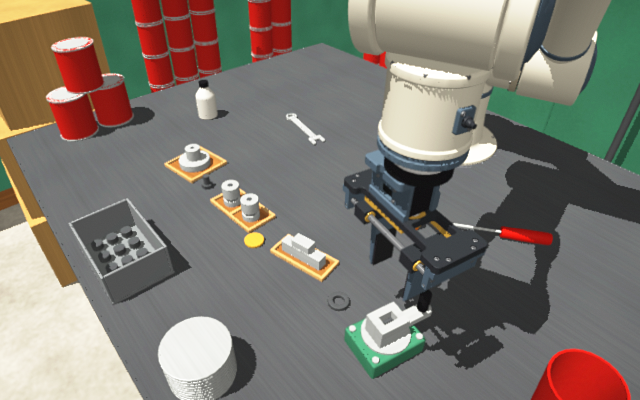

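```bash
python3 -c "
from station import ctrl
print(ctrl.close_job())"
```

```text
the job is handed in; nothing more can be done
None
```

The job is done and handed in at about 37 s of the 128 s. Both rollers, the chuck and the gauge went into their trays first. The crank was then fitted on the turning-box shaft and let go, and the gripper lifted clear.

**Final checks:**
- **Trays:** both the top and scene cameras show the parts upright in the middle of their trays. Rollers and chuck stand 3 mm above their own height, as they should on the tray floors.
- **Crank:** it is fully seated. The wrist camera put the hub top at 75.7 mm (76 expected) and the handle top at 91.5 mm (92 expected). The slot is in line with the flats, and the force readings showed no contact during insertion.

**What went wrong or disagreed:**
- **Fingertip reach:** the fingertips sit about 27 mm behind the reported TCP, not 8 mm ahead of it. Because of this the second roller slipped out of the first grip without moving, and the first try at the chuck closed on air. I regripped both after measuring the fingers.
- **Gauge height:** its raised block measured about 45 mm tall, not the 48 mm stated. It still lies flat, since the bar top is about 3 mm above its own 26 mm height.

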